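Stow the bead disc in the push-push marker case

ROBOT

A 7-joint arm with a two-finger parallel gripper is mounted at the origin on the work surface. World frame = base frame: x ahead of the robot, y to its left, z up, the work surface at z = 0. Lengths are in m, angles in rad, forces in N, time in s.
With the tool pointing down it reaches from about 0.425 to 0.925 m from the base axis. Payload 6.8 kg.
Tool frame: the origin (TCP) lies on the mounting face of the last link; the fingertips stand 173 mm ahead of it and the grasp point (between the pads) lies 155 mm ahead of it; y points along the fingers, x is the direction in which the jaws open and shut, and the axes are right-handed (so a half turn about y gives the same grasp; the last joint's range is limited). The gripper opens to 85 mm and grips with 20 to 120 N. Pads are 22 mm wide; open, the fingers measure 114 mm over their backs; the gripper's body (76 mm by 85 mm) begins 54 mm behind the grasp point. The pads swing forward as they close: fully open they stand 13 mm farther back than shut.
Start: joints at [-1.413, 0.477, 0.022, 1.555, -0.011, 1.109, -0.083], TCP at [0.177, 0.651, 0.405] pointing down, gripper open.
Joint ranges: [-2.96, 2.96], [-0.34, 2.1], [-1.41, 1.46], [0.24, 2.44], [-1.37, 4.51], [0.17, 1.92], [-2.96, 2.96]. Speed limits (rad/s): [2.39, 2.39, 3.14, 3.14, 3.14, 3.14, 3.14].

INTERFACE

Orientations are given as a rotation vector (axis times angle).
In Python, from bench import r gives the robot as it stands.
- The arm moves only by the tool step_arm, never from a script. Its arguments are lists of equal length, an entry for each row: "xyz": the shift along the tool's x, y, z scaled (see below), a list of three; "rotation": the turn, a rotation vector about the tool's x, y, z scaled (see below), a list of three. A call has 1 to 20 rows; each row is the pose to reach, as a shift and turn from the pose measured when the call began, along the tool's axes at that moment; what a row does not reach only later rows make up. The controller multiplies each number of a shift by 30 cm and each number of a turn by 90 degrees. A row lasts 1/8 s, in which the tool goes at most 62.5 mm and 10.7 degrees, less where a joint would pass 70% of its speed; a pose out of reach is approached as far as the arm can. A call with a number of a shift or a turn outside -1 to 1 is refused whole. A call with a gripper value outside its range is refused whole. "grip" is the closure, from 0 (fully open) to 1 (shut), set as the call begins (left out, the last holds). The fingers move at their own pace and stop on an object; "force" is the grip in N (left out, the last holds). Time passes only in rows, so rows that repeat a pose let the fingers close. It gives the time, the measured TCP pose, the force and the opening at its end, in the units of the state.
- r.get_obs(): the state, without advancing time (a new reading comes with each control period).
- r.grab_frame(name): name is "side" or "top" or "wrist"; returns a dict with "pixels" (420x560x3 uint8, red, green, blue), "fx", "fy", "cx", "cy" (pixels), "position" and "attitude" of the camera in the world; the wrist camera has in their place "mount" (4x4, takes a point from camera to tool coordinates, whose origin is the TCP and whose axes are the tool frame's). Camera axes: x right, y down, z forward; pixel columns grow to the right and rows downward; lengths in m; the calibration is good to about 2 mm. A picture is of the moment at which its call begins: read the wrist's pose just before it. There is no depth.
- r.hand_in(): hands the job in, once; it reports no verdict.
The state is a dict: "clock": time; "joints": joint angles; "qvel": joint speeds; "tau": joint torques, N m; "tcp_pos": TCP position; "orientation": TCP orientation; "contact_force": force on the tool from outside, world axes, zero at the start; "moment": the same for the moment, N m; "grip_width": finger opening in m.
Only numpy, scipy, OpenCV 4.12 (cv2) and the standard library are available. Lean on these libraries where they do the work, as an engineer would, in place of code of your own. Each camera call takes 0.05 s, during which the arm holds its last target.

TASK

Put the clear bead disc away in the white marker case. Press the shut lid once at its thumb plate so that the push-push catch lets go and the lid springs up; lower the disc (do not drop it) into the empty round pocket until it lies flat and fully down; then swing the lid down and press it at the thumb plate until the catch locks and it stays shut, never leaning on the lid with more than 20 N, never shutting it on a disc that stands proud, and leaving everything else on the shelf where it is.

Things in the scene. Friction and masses are not known exactly. Their poses are not given: they have to be found in the camera images.
- case_mid (a point): Centre of the underside of the marker case, a low white sheet-metal box fixed on four levelling feet, 6 to 18 mm clear of the shelf: 184 mm deep (x), 218 wide (y), 63 high with its cap lid shut (lid 190 by 226 mm, rim hanging 20 mm over the walls). x runs level from the front (robot side) to the hinge, z up; yaw within 0.33 rad. The shut lid's front edge lies at x = -100 mm in this frame.
- lid_press (a point): Middle of the upper face of the thumb plate, a black rubber-faced plate 22 by 44 mm on top of the lid at the middle of its front edge; moves with the lid. It is 170.5 mm from the hinge line, 23 mm in from the lid's front edge, above the catch; lid latched: 64.5 mm above the case's underside. z is the outward normal of the lid's outer face, x points to the hinge.
- lid (a joint): Lid angle, rad: 0 latched shut, 1.5 fully up (nearly upright), -0.025 where the pressed lid meets its rubber stops (from there at the thumb plate about 13 N more per mm). A damped spring drives the lid up, about 2 s from release to fully up. Holding it at the thumb plate takes about 5 N near shut and 3 N when up, plus up to 5 N while swinging it shut in 2 s.
- catch (a point): The push-push catch, inside the middle of the front wall, under the thumb plate; a point 50 mm above the case's underside. Latched: press the thumb plate down onto the rubber stops, 4.3 to 4.8 mm (10 to 15 N), and let go: the lid is free. Lid up: swing it down, press it onto the stops likewise and let go: it locks at 0. A press that stops short changes nothing; each full press changes the state.
- lid_hinge (a point): Middle of the hinge line at the far side of the case, 58 mm above its underside, axes as the case, y along the line; stays put. The lid's outer face lies 5 mm above it when shut, its front edge 194 mm from it. Lid plate 6 mm thick; its rim stands 20 mm, and below the thumb plate a striker 33 mm, inwards from the plate.
- pocket (a point): Centre of the floor of the empty round pocket in the black insert, 39 mm above the case's underside, axes as the case, 119 mm in front of the hinge line and 45 mm to +y of its middle. 49.6 mm across, 7 mm deep. A finger trough, equally deep and 38 mm wide, crosses it along y, 52 mm to either side. The seated disc stands 3 mm proud; lying on the insert or aslant it blocks the lid.
- disc_mid (a point): Centre (half-way up, 5 mm above the underside) of the loose disc of clear acrylic, 48 mm across and 10 mm thick, about 25 g, one dark lead bead at its centre; it lies flat on the shelf, either face may be up in the pocket.
- pig: Squat dull lead pot with lid and knob, 67 mm across and 64 mm high, loose, 1.3 kg, origin at its foot; not to be moved. It and the disc stand one before the other in the middle of the shelf, either way round.
- turntable: Fixed turntable, brushed aluminium platter 176 mm across, its upper face 34 mm above the shelf, origin at its foot; the case and the turntable stand left and right, either way round.
- arrow_a: Red acrylic arrow marker, about 55 by 30 by 6 mm, loose on the platter, origin on its underside; not to be moved.
- arrow_b: The other red acrylic arrow marker on the platter; not to be moved.
- caliper: Stainless caliper 235 mm long lying flat at the back, origin at the middle of its beam, underside; not to be moved.
- step_wedge: Aluminium step wedge, 100 by 35 by 25 mm, on the right, origin at its underside; not to be moved.
- tape_roll: Roll of paper tape lying flat on the left, 92 mm across, 19 mm high, origin at its underside; not to be moved.
Not all that is in view belongs to the job. What is meant by the part that bears disc_mid is not blue or orange, and is the smaller of those in its own colour.

How it is judged:
By the outcome, as a careful person would: the job done as asked, in the order asked, and still so for the second after the job is handed in, with the robot touching nothing.
It also fails if it takes over 72 s, if anything falls off the work surface, if the arm or the gripper's body presses on something with over 40 N, if the wrist force passes 120 N, or if a joint passes its speed limit or range.

## Working session

There is one attempt and no reset: what is moved stays moved. The work goes in short steps, Python scripts to look and compute and a tool call to move; the robot and the scene stay as the last step left them, time stands still between calls to the robot, and variables do not carry over. Pictures are saved under pics/ and viewed, and the job is handed in when it is done.

Besides the shell and the picture viewer there is one more tool, called after "Call:" as name(argument=value, ...), one argument or row to a line, values as JSON. step_arm: Moves the arm, as the interface text tells. Its arguments: {"type":"object","properties":{"xyz":{"type":"array"},"rotation":{"type":"array"},"grip":{"type":"number"},"force":{"type":"number"}},"required":["xyz","rotation"]}

```bash
ls; mkdir -p pics; python3 - <<'E'
from bench import r
import cv2,json
o=r.get_obs(); print(o)
for n in ["side","top","wrist"]:
    f=r.grab_frame(n); cv2.imwrite(f"pics/{n}0.png",f["pixels"][:,:,::-1])
    print(n,{k:v for k,v in f.items() if k!="pixels"})
E
```

```text
pics
{'clock': 0.0, 'joints': array([-1.41311246,  0.47777038,  0.02233009,  1.556461  , -0.01147492,
        1.10931488, -0.08312337]), 'qvel': array([-0.0009884 , -0.00066026,  0.00135069,  0.00094936, -0.00025958,
        0.00045158, -0.00112144]), 'tau': array([ 3.79850690e-04, -5.96452904e+01,  1.60761449e+00, -2.81203204e+01,
        1.23296547e-02,  9.27670626e-03, -1.42971876e-05]), 'tcp_pos': array([0.17721519, 0.65102569, 0.40374116]), 'orientation': array([-1.32453538, -1.01027769,  1.01253039]), 'contact_force': array([0.67189912, 1.06270422, 0.32544181]), 'moment': array([-0.02073209, -0.01709602,  0.01861413]), 'grip_width': 0.08522865246014062}
side {'fx': 492.47799434301606, 'fy': 492.47799434301606, 'cx': 277.1377804069189, 'cy': 206.56372940369718, 'position': array([0.88024172, 1.22543861, 0.89788523]), 'attitude': array([-0.37396725, -2.64806623,  1.43564963])}
top {'fx': 432.17656963002173, 'fy': 432.17656963002173, 'cx': 288.0403748130424, 'cy': 210.20591280286928, 'position': array([ 0.51059855, -0.00204149,  1.29472935]), 'attitude': array([-2.20218319,  2.15399492, -0.04374257])}
wrist {'fx': 375.9706258058055, 'fy': 375.9706258058055, 'cx': 277.5150910702556, 'cy': 211.22614084854342, 'mount': array([[ 9.99999962e-01, -1.28417991e-04, -2.42781171e-04,
         2.96080545e-04],
       [ 1.97738002e-04, -2.76855543e-01,  9.60911530e-01,
         3.16079765e-02],
       [-1.90613641e-04, -9.60911542e-01, -2.76855507e-01,
         7.11198601e-02],
       [ 0.00000000e+00,  0.00000000e+00,  0.00000000e+00,
         1.00000000e+00]])}
```

View pics/side0.png

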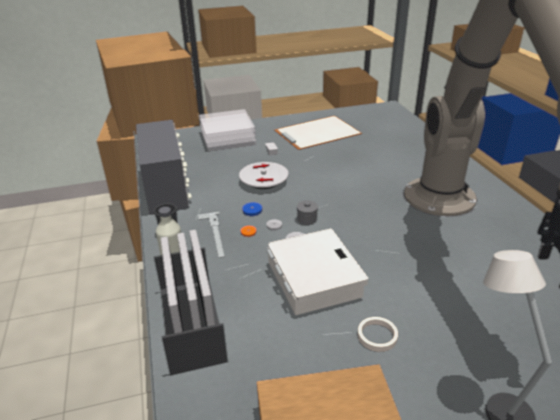

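View pics/top0.png

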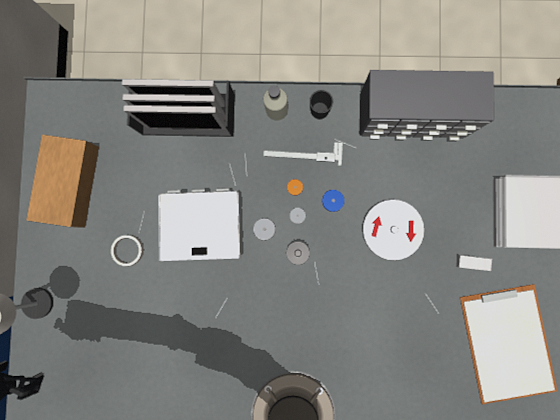

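View pics/wrist0.png

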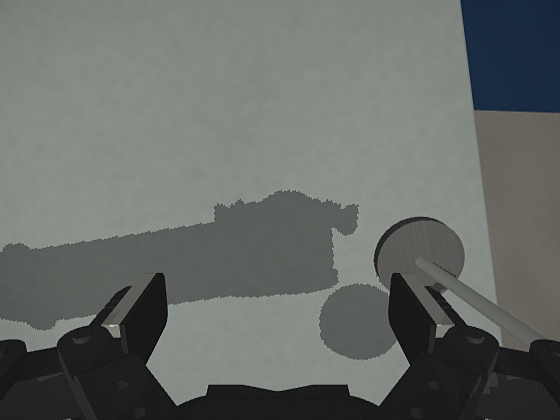

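```bash
python3 - <<'E'
from scipy.spatial.transform import Rotation as R
print(R.from_rotvec([-1.32453538, -1.01027769,  1.01253039]).as_matrix().round(3))
E
```

```text
[[ 0.263 -0.    -0.965]
 [ 0.965 -0.002  0.263]
 [-0.002 -1.    -0.   ]]
```

```bash
cat > h.py <<'E'
import numpy as np, cv2
from scipy.spatial.transform import Rotation as R
from bench import r
def Rm(v): return R.from_rotvec(v).as_matrix()
def cam(f,obs=None):
    K=np.array([[f['fx'],0,f['cx']],[0,f['fy'],f['cy']],[0,0,1]])
    if 'mount' in f:
        T=np.eye(4);T[:3,:3]=Rm(obs['orientation']);T[:3,3]=obs['tcp_pos'];T=T@f['mount']
        return K,T[:3,:3],T[:3,3]
    return K,Rm(f['attitude']),np.array(f['position'])
def ray(C,uv,z):
    K,A,p=C
    d=A@np.linalg.inv(K)@np.array([uv[0],uv[1],1.]); return p+d*(z-p[2])/d[2]
def proj(C,X):
    K,A,p=C
    q=(np.atleast_2d(X)-p)@A; return q[:,:2]/q[:,2:]*[K[0,0],K[1,1]]+[K[0,2],K[1,2]]
E
python3 - <<'E'
from h import *
f=r.grab_frame("top");C=cam(f)
for n,uv,z in [("disc small",(297,215),.005),("disc big",(264,229),.005),("blue",(333,201),.005),("orange",(295,187),.005),("pig",(298,252),.06),("thumb",(199,251),.075),("tt",(394,230),.034)]:
    print(n,ray(C,uv,z).round(4))
im=f["pixels"][:,:,::-1]
cv2.imwrite("pics/topcrop.png",cv2.resize(im[170:280,140:350],None,fx=3.8,fy=3.8,interpolation=cv2.INTER_CUBIC))
f=r.grab_frame("side");im=f["pixels"][:,:,::-1]
cv2.imwrite("pics/sidecrop.png",cv2.resize(im[190:320,220:380],None,fx=4.5,fy=4.5,interpolation=cv2.INTER_CUBIC))
E
```

```text
disc small [0.578  0.0014 0.005 ]
disc big [0.534 0.099 0.005]
blue [ 0.6222 -0.1052  0.005 ]
orange [0.6619 0.0092 0.005 ]
pig [ 0.4698 -0.0039  0.06  ]
thumb [0.4665 0.2757 0.075 ]
tt [ 0.539  -0.2808  0.034 ]
```

View pics/topcrop.png

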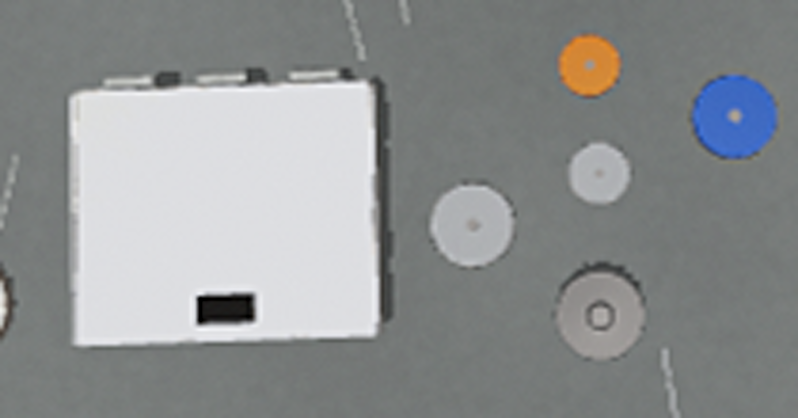

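View pics/sidecrop.png

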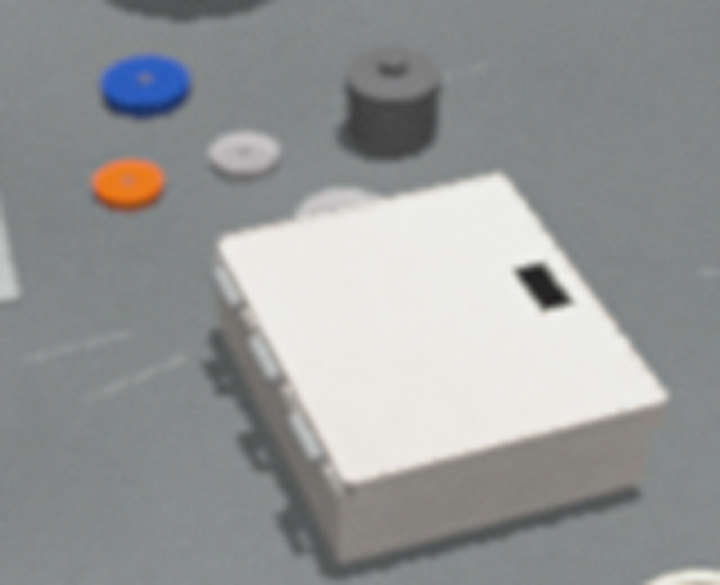

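```bash
cat > fit.py <<'E'
from h import *
from scipy.optimize import least_squares
ft=r.grab_frame("top");fs=r.grab_frame("side");Ct=cam(ft);Cs=cam(fs)
tc=np.array([(70,93),(373,80),(379,335),(76,346)])/3.8+[140,170]-.37
sc=np.array([(503,173),(667,400),(350,490),(218,240)])/4.5+[220,190]-.39
# top img order: back-left(y+,x+), back-right(x+,y-), front-right, front-left
L=np.array([(90,113),(90,-113),(-100,-113),(-100,113)])/1000.
# side order: front-right, front-left, back-left, back-right
idx=[2,3,0,1]
th=np.array([[-76.5,0,.0645]])/[1000,1,1]
def model(p):
    x,y,yaw,zb=p
    c,s=np.cos(yaw),np.sin(yaw);M=np.array([[c,-s],[s,c]])
    P=np.c_[L@M.T+[x,y],np.full(4,zb+.063)]
    T=np.r_[M@[-.0765,0]+[x,y],zb+.0645]
    return P,T
tt=np.array([(227,308)])/3.8+[140,170]-.37; ts=np.array([(544,286)])/4.5+[220,190]-.39
def res(p):
    P,T=model(p)
    return np.r_[(proj(Ct,P)-tc).ravel(),(proj(Cs,P[idx])-sc).ravel(),(proj(Ct,T)-tt).ravel(),(proj(Cs,T)-ts).ravel()]
s=least_squares(res,[.54,.27,0,.01]);print(s.x.round(4),s.fun.round(2),model(s.x)[1])
E
python3 fit.py
```

```text
[0.5424 0.2807 0.0626 0.0083] [ 0.35  0.22 -0.72  0.33 -0.13  0.1   0.14  0.31 -0.51  0.73  0.4   0.09
 -0.61 -1.24 -0.51  0.22 -0.28  0.45 -0.22  0.33] [0.46606951 0.27591889 0.07283117]
```

```bash
cat >> h.py <<'E'
YAW=0.0626; CASE=np.array([.5424,.2807,.0083])
def Rtool(yaw):  # tool x = world dir at angle yaw+90deg, y down
    a=yaw+np.pi/2; x=np.array([np.cos(a),np.sin(a),0]); y=np.array([0,0,-1.]); return np.c_[x,y,np.cross(x,y)]
def c2w(p): 
    c,s=np.cos(YAW),np.sin(YAW); return np.array([[c,-s,0],[s,c,0],[0,0,1]])@np.array(p)+CASE
def plan(tip,yaw=YAW,tiplen=.173):
    o=r.get_obs(); A=Rm(o['orientation']); B=Rtool(yaw)
    t=np.array(tip)-B[:,1]*tiplen
    d=A.T@(t-o['tcp_pos'])/.3; w=R.from_matrix(A.T@B).as_rotvec()/(np.pi/2)
    print("xyz",d.round(4),"rot",w.round(4),"rows",np.linalg.norm(d)*.3/.0625,np.degrees(np.linalg.norm(w)*np.pi/2)/10.7)
def state(tiplen=.173):
    o=r.get_obs();A=Rm(o['orientation'])
    print("t",round(o['clock'],2),"tip",(o['tcp_pos']+A[:,1]*tiplen).round(4),"F",o['contact_force'].round(2),"w",round(o['grip_width'],4)); return o
def shot(n,name):
    o=r.get_obs(); f=r.grab_frame(n); cv2.imwrite(f"pics/{name}.png",f["pixels"][:,:,::-1]); return o,f,cam(f,o)
E
python3 - <<'E'
from h import *
state()
t=c2w([-.0765-.03,0,.0645]);t[2]+=.1;print(t);plan(t)
E
```

```text
t 0.35 tip [0.1773 0.6512 0.2315] F [-0.16  0.32  0.51] w 0.085
[0.43610861 0.27403745 0.1728    ]
xyz [-0.9865  0.1961 -1.1627] rot [-0.000e+00 -2.091e-01 -2.000e-04] rows 7.379357379679351 1.7586257444782436
```

Call:
step_arm(
  xyz=[
    [-0.5,0.1,-0.58],
    [-0.5,0.1,-0.58],
    [-0.5,0.1,-0.58],
    [-0.5,0.1,-0.58],
    [-0.5,0.1,-0.58],
  ],
  rotation=[
    [0,-0.1,0],
    [0,-0.209,0],
    [0,-0.209,0],
    [0,-0.209,0],
    [0,-0.209,0],
  ],
  grip=1,
  force=20,
)

```text
clock: 0.98
tcp_pos: [0.3086, 0.4573, 0.3743]
orientation: [-1.185, -1.249, 1.252]
contact_force: [-0.3, 0.4, 0.3]
grip_width: 0.0
```

```bash
python3 - <<'E'
from h import *
state()
t=c2w([-.0765-.03,0,.0645]);t[2]+=.1;print(t);plan(t)
E
```

```text
t 0.97 tip [0.3087 0.4568 0.2013] F [-0.28  0.42  0.28] w 0.0
[0.43610861 0.27403745 0.1728    ]
xyz [-0.6332  0.0968 -0.3902] rot [ 0.0003 -0.0044 -0.0017] rows 3.6003231676147602 0.039879647955812544
```

Call:
step_arm(
  xyz=[
    [-0.633,0.097,-0.39],
    [-0.633,0.097,-0.39],
    [-0.633,0.097,-0.39],
    [-0.633,0.097,-0.39],
    [-0.633,0.097,-0.39],
    [-0.633,0.097,-0.39],
  ],
  rotation=[
    [0,-0.004,-0.002],
    [0,-0.004,-0.002],
    [0,-0.004,-0.002],
    [0,-0.004,-0.002],
    [0,-0.004,-0.002],
    [0,-0.004,-0.002],
  ],
)

```text
clock: 1.72
tcp_pos: [0.4356, 0.2756, 0.3459]
orientation: [-1.178, -1.257, 1.254]
contact_force: [-0.8, 0.0, -0.2]
grip_width: 0.0001
```

```bash
python3 - <<'E'
from h import *
state()
o,f,C=shot("wrist","w1")
A=Rm(o['orientation']);print(A.round(3))
P=[c2w([-.0765+dx,dy,.0645]) for dx,dy in [(0,0),(11,22),(11,-22),(-11,-22),(-11,22)] for dx,dy in [(dx/1e3,dy/1e3)]]
print(proj(C,np.array(P)).round(1)); print("tip",proj(C,o['tcp_pos']+A[:,1]*.173))
E
```

```text
t 1.73 tip [0.4357 0.2758 0.1729] F [-0.84  0.04 -0.2 ] w 0.0001
[[-0.063  0.    -0.998]
 [ 0.998  0.002 -0.063]
 [ 0.002 -1.    -0.001]]
[[273.9 255.2]
 [305.4 269.8]
 [242.5 269.8]
 [241.7 240.3]
 [306.  240.3]]
tip [[276.30721543 281.50888645]]
```

View pics/w1.png

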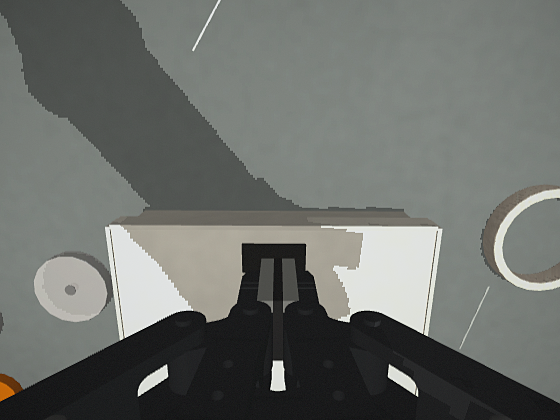

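```bash
python3 - <<'E'
from h import *
t=c2w([-.0755,0,.0645]);t[2]+=.008;print(t);plan(t)
E
```

```text
[0.46704788 0.27597679 0.0808    ]
xyz [-0.0072  0.3073 -0.1054] rot [0.0004 0.0013 0.001 ] rows 1.5597510451317909 0.014317691308355534
```

Call:
step_arm(
  xyz=[
    [-0.006,0.15,-0.105],
    [-0.006,0.25,-0.105],
    [-0.006,0.305,-0.105],
    [-0.006,0.305,-0.105],
    [-0.006,0.305,-0.105],
  ],
  rotation=[
    [0,0,0],
    [0,0,0],
    [0,0,0],
    [0,0,0],
    [0,0,0],
  ],
)

```text
clock: 2.4
tcp_pos: [0.467, 0.2771, 0.2556]
orientation: [-1.177, -1.26, 1.254]
contact_force: [-0.6, -0.3, -0.8]
grip_width: 0.0001
```

```bash
python3 - <<'E'
from h import *
o,f,C=shot("wrist","w2"); state()
E
```

```text
t 2.45 tip [0.4674 0.2775 0.0827] F [-0.1   0.06  0.62] w 0.0002
```

View pics/w2.png

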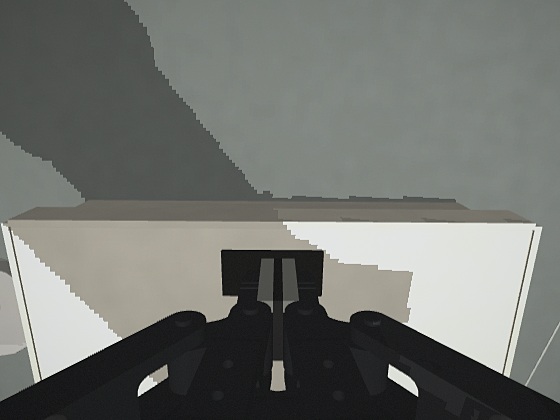

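Call:
step_arm(
  xyz=[
    [-0.006,0.01,0],
    [-0.006,0.018,0],
    [-0.006,0.018,0],
  ],
  rotation=[
    [0,0,0],
    [0,0,0],
    [0,0,0],
  ],
)

```text
clock: 2.82
tcp_pos: [0.4672, 0.2751, 0.2503]
orientation: [-1.177, -1.26, 1.254]
contact_force: [-0.1, 0.5, -0.1]
grip_width: -0.0001
```

Call:
step_arm(
  xyz=[
    [0,0.005,0],
    [0,0.005,0],
  ],
  rotation=[
    [0,0,0],
    [0,0,0],
  ],
)

```text
clock: 3.08
tcp_pos: [0.4672, 0.2751, 0.2488]
orientation: [-1.177, -1.26, 1.254]
contact_force: [0.8, 0.0, 0.0]
grip_width: 0.0001
```

Call:
step_arm(
  xyz=[
    [0,0.005,0],
    [0,0.005,0],
  ],
  rotation=[
    [0,0,0],
    [0,0,0],
  ],
)

```text
clock: 3.32
tcp_pos: [0.4672, 0.2751, 0.2474]
orientation: [-1.177, -1.26, 1.254]
contact_force: [-1.7, -1.4, 4.6]
grip_width: 0.0002
```

Call:
step_arm(
  xyz=[
    [0,0.005,0],
    [0,0.007,0],
    [0,0.007,0],
  ],
  rotation=[
    [0,0,0],
    [0,0,0],
    [0,0,0],
  ],
)

```text
clock: 3.7
tcp_pos: [0.4672, 0.2751, 0.2455]
orientation: [-1.177, -1.26, 1.254]
contact_force: [-2.0, -0.2, 5.8]
grip_width: 0.0004
```

Call:
step_arm(
  xyz=[
    [0,0.003,0],
    [0,0.003,0],
  ],
  rotation=[
    [0,0,0],
    [0,0,0],
  ],
)

```text
clock: 3.95
tcp_pos: [0.4672, 0.2751, 0.2448]
orientation: [-1.177, -1.26, 1.254]
contact_force: [-2.1, -1.1, 5.3]
grip_width: 0.0002
```

Call:
step_arm(
  xyz=[
    [0,0.004,0],
    [0,0.004,0],
  ],
  rotation=[
    [0,0,0],
    [0,0,0],
  ],
)

```text
clock: 4.2
tcp_pos: [0.4672, 0.2751, 0.2438]
orientation: [-1.177, -1.26, 1.254]
contact_force: [-2.6, -0.3, 5.4]
grip_width: 0.0001
```

Call:
step_arm(
  xyz=[
    [0,0.0025,0],
    [0,0.0025,0],
  ],
  rotation=[
    [0,0,0],
    [0,0,0],
  ],
)

```text
clock: 4.45
tcp_pos: [0.4672, 0.2751, 0.2435]
orientation: [-1.177, -1.26, 1.253]
contact_force: [-2.2, 0.4, 8.6]
grip_width: 0.0003
```

Now on the stops (force rising).

Call:
step_arm(
  xyz=[
    [0,0.002,0],
    [0,0.002,0],
  ],
  rotation=[
    [0,0,0],
    [0,0,0],
  ],
)

```text
clock: 4.7
tcp_pos: [0.4672, 0.2751, 0.2435]
orientation: [-1.177, -1.26, 1.253]
contact_force: [-2.5, -0.8, 9.1]
grip_width: 0.0004
```

Call:
step_arm(
  xyz=[
    [0,0.003,0],
    [0,0.0035,0],
  ],
  rotation=[
    [0,0,0],
    [0,0,0],
  ],
)

```text
clock: 4.95
tcp_pos: [0.4672, 0.2751, 0.2432]
orientation: [-1.177, -1.26, 1.253]
contact_force: [-3.0, -2.8, 11.9]
grip_width: -0.0
```

Call:
step_arm(
  xyz=[
    [0,0.004,0],
    [0,0.004,0],
  ],
  rotation=[
    [0,0,0],
    [0,0,0],
  ],
)

```text
clock: 5.2
tcp_pos: [0.4672, 0.275, 0.2431]
orientation: [-1.177, -1.26, 1.253]
contact_force: [-4.7, -1.6, 14.8]
grip_width: 0.0002
```

Call:
step_arm(
  xyz=[
    [0,-0.15,0.03],
    [0,-0.35,0.1],
    [0,-0.5,0.15],
    [0,-0.5,0.15],
    [0,-0.5,0.15],
  ],
  rotation=[
    [0,0,0],
    [0,0,0],
    [0,0,0],
    [0,0,0],
    [0,0,0],
  ],
  grip=0,
)

```text
clock: 5.82
tcp_pos: [0.4219, 0.2714, 0.3924]
orientation: [-1.176, -1.259, 1.253]
contact_force: [0.6, -0.8, -0.4]
grip_width: 0.0852
```

```bash
python3 - <<'E'
from h import *
state()
o,f,C=shot("side","s1")
t=[.578,.0014,.13];plan(t,0.)
E
```

```text
t 5.83 tip [0.4222 0.272  0.2194] F [ 0.55 -0.75 -0.4 ] w 0.0852
xyz [-0.9319  0.2939 -0.461 ] rot [0.0003 0.041  0.0016] rows 5.185936812038834 0.3452055034449022
```

View pics/s1.png

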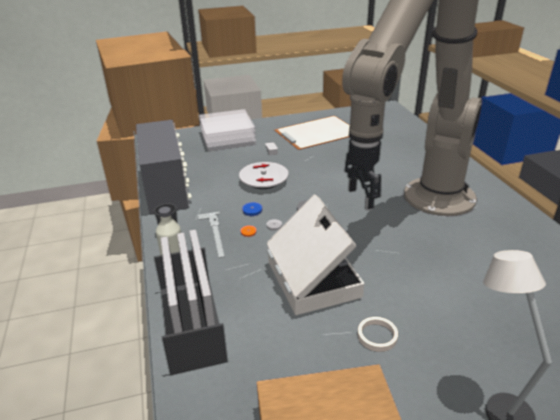

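```bash
python3 - <<'E'
from h import *
t=[.575,.0014,.13];plan(t)
E
```

```text
xyz [-0.9312  0.2939 -0.4511] rot [0.0003 0.0012 0.0016] rows 5.162998286218987 0.01657656928763256
```

Call:
step_arm(
  xyz=[
    [-0.93,0.1,-0.3],
    [-0.93,0.1,-0.4],
    [-0.93,0.2,-0.45],
    [-0.93,0.294,-0.45],
    [-0.93,0.294,-0.45],
    [-0.93,0.294,-0.45],
    [-0.93,0.294,-0.45],
    [-0.93,0.294,-0.45],
  ],
  rotation=[
    [0,0.001,0.001],
    [0,0.001,0.001],
    [0,0.001,0.001],
    [0,0.001,0.001],
    [0,0.001,0.001],
    [0,0.001,0.001],
    [0,0.001,0.001],
    [0,0.001,0.001],
  ],
)

```text
clock: 6.88
tcp_pos: [0.5743, 0.0035, 0.3029]
orientation: [-1.176, -1.258, 1.256]
contact_force: [-0.7, 0.0, 1.0]
grip_width: 0.0852
```

```bash
python3 - <<'E'
from h import *
o=state()
o,f,C=shot("wrist","w3")
A=Rm(o['orientation'])
print("disc pred",proj(C,np.array([.578,.0014,.005])), "tip axis", proj(C,o['tcp_pos']+A[:,1]*.173))
im=f["pixels"][:,:,::-1]
shot("side","s2")
E
```

```text
t 6.88 tip [0.5742 0.0039 0.1299] F [-0.68  0.03  0.96] w 0.0852
disc pred [[272.8793563  208.51239791]] tip axis [[276.30531766 281.50648784]]
```

View pics/w3.png

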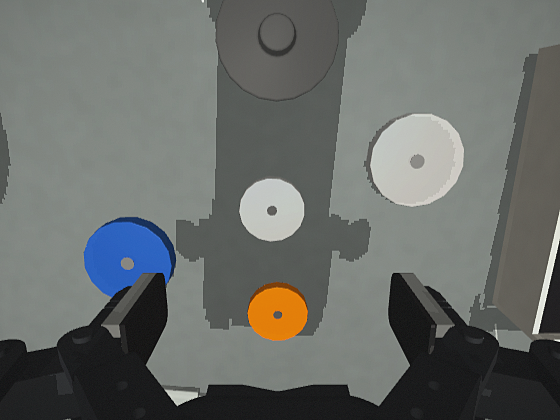

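View pics/s2.png

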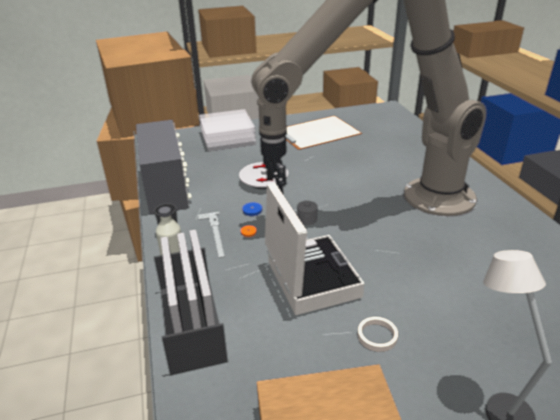

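```bash
python3 - <<'E'
from h import *
im=cv2.imread("pics/w3.png");o=r.get_obs();f=r.grab_frame("wrist");C=cam(f,o)
g=im.min(2);m=((g>180)).astype(np.uint8)
n,l,s,c=cv2.connectedComponentsWithStats(m)
for i in range(1,n):
    if s[i,4]>500: print(s[i],c[i].round(1),ray(C,c[i],.010).round(4))
i=[i for i in range(1,n) if abs(c[i]-[272,210]).max()<8][0]
mm=(l==i).astype(np.uint8);cs,_=cv2.findContours(mm,cv2.RETR_EXTERNAL,cv2.CHAIN_APPROX_NONE)
w=np.array([ray(C,p[0],.010)[:2] for p in cs[0]],np.float32)
print(cv2.minEnclosingCircle(w))
P=ray(C,(271.8,210.5),.0095);print("bead",P)
plan([P[0],P[1],.035])
E
```

```text
[ 371  114   93   93 6330] [416.2 159.3] [0.5352 0.099  0.01  ]
[ 240  179   64   62 3040] [271.5 209.4] [5.78e-01 5.00e-04 1.00e-02]
[532 212  28 122 665] [547.2 277.4] [0.6183 0.2142 0.01  ]
((0.5784928798675537, 0.0006043375469744205), 0.02353839948773384)
bead [0.57892842 0.0007828  0.0095    ]
xyz [-0.0102  0.3186 -0.014 ] rot [0.0008 0.0018 0.0011] rows 1.5313232084744115 0.01880303419082013
```

Call:
step_arm(
  xyz=[
    [-0.01,0.15,-0.014],
    [-0.01,0.3,-0.014],
    [-0.01,0.319,-0.014],
    [-0.01,0.319,-0.014],
    [-0.01,0.319,-0.014],
  ],
  rotation=[
    [0,0,0],
    [0.001,0.001,0.001],
    [0.001,0.001,0.001],
    [0.001,0.001,0.001],
    [0.001,0.001,0.001],
  ],
)

```text
clock: 7.65
tcp_pos: [0.5798, 0.001, 0.2099]
orientation: [-1.18, -1.259, 1.254]
contact_force: [-0.4, -0.0, 0.1]
grip_width: 0.0849
```

```bash
python3 - <<'E'
from h import *
o=state()
o,f,C=shot("wrist","w4")
plan([.5785,.0006,.0])
E
```

```text
t 7.65 tip [0.5803 0.0011 0.0369] F [-0.39 -0.04  0.1 ] w 0.0849
xyz [-0.001   0.1226  0.0045] rot [0.0019 0.0008 0.0003] rows 0.5887198681059878 0.017880464641465654
```

View pics/w4.png

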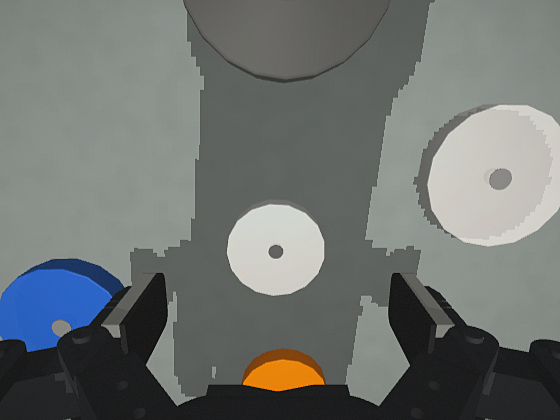

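Call:
step_arm(
  xyz=[
    [-0.001,0.06,0.0045],
    [-0.001,0.11,0.0045],
    [-0.001,0.122,0.0045],
    [-0.001,0.1226,0.0045],
    [-0.001,0.1226,0.0045],
  ],
  rotation=[
    [0,0,0],
    [0.002,0.001,0],
    [0.002,0.001,0],
    [0.002,0.001,0],
    [0.002,0.001,0],
  ],
)

```text
clock: 8.32
tcp_pos: [0.5787, 0.0006, 0.1731]
orientation: [-1.179, -1.255, 1.255]
contact_force: [0.3, -0.8, 0.0]
grip_width: 0.0856
```

```bash
python3 - <<'E'
from h import *
o=state()
o,f,C=shot("wrist","w5")
plan([.5785,.0006,.0])
E
```

```text
t 8.32 tip [5.787e-01 6.000e-04 1.000e-04] F [ 0.26 -0.75  0.  ] w 0.0856
xyz [0.0001 0.0009 0.0007] rot [ 0.0003 -0.0002  0.0002] rows 0.005415568850480676 0.0035137050009711444
```

View pics/w5.png

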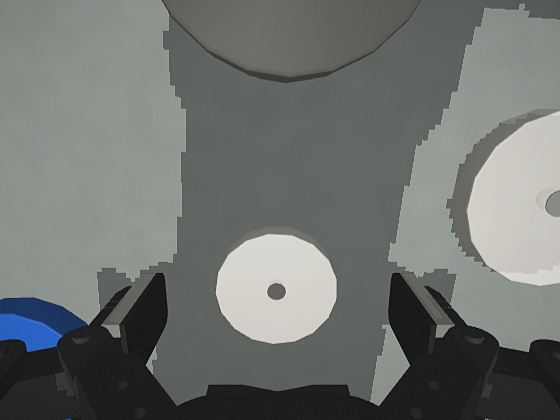

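Call:
step_arm(
  xyz=[
    [0,0.0,0],
    [0,0.0,0],
    [0,0,0],
    [0,0,0],
    [0,0,0],
  ],
  rotation=[
    [0,0,0],
    [0,0,0],
    [0,0,0],
    [0,0,0],
    [0,0,0],
  ],
  grip=1,
  force=20,
)

```text
clock: 9.0
tcp_pos: [0.5788, 0.0006, 0.1737]
orientation: [-1.179, -1.256, 1.254]
contact_force: [-1.3, -0.2, 5.8]
grip_width: 0.047
```

```bash
python3 - <<'E'
from h import *
o=state()
o,f,C=shot("wrist","w6")
E
```

```text
t 9.0 tip [0.579  0.0006 0.0007] F [-1.29 -0.16  5.82] w 0.047
```

View pics/w6.png

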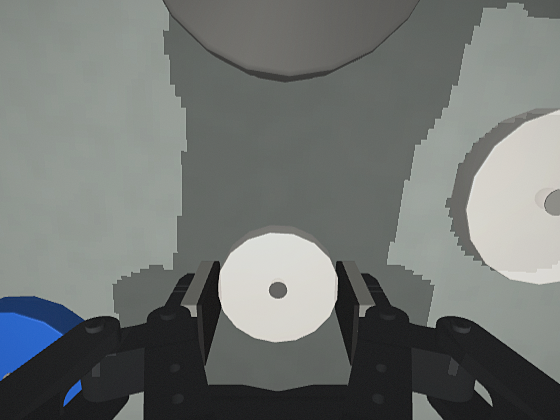

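```bash
python3 - <<'E'
from h import *
o=r.get_obs();f=r.grab_frame("wrist");K=np.array([[f['fx'],0,f['cx']],[0,f['fy'],f['cy']],[0,0,1]])
M=f['mount'];C=(K,M[:3,:3],M[:3,3])
for L in (.160,.164,.168,.170,.173,.176):
    print(L,proj(C,np.array([[-.024,L,.011],[-.024,L,0],[-.024,L,-.011],[.024,L,.011]])).round(1).tolist())
im=cv2.imread("pics/w6.png");cv2.imwrite("pics/w6c.png",cv2.resize(im[220:400,150:410],None,fx=3,fy=3,interpolation=cv2.INTER_CUBIC))
E
```

```text
0.16 [[211.7, 270.6], [213.1, 297.1], [214.5, 322.5], [340.6, 270.6]]
0.164 [[213.5, 266.1], [214.8, 292.0], [216.1, 316.9], [338.9, 266.1]]
0.168 [[215.1, 261.9], [216.4, 287.2], [217.6, 311.6], [337.3, 261.8]]
0.17 [[215.9, 259.8], [217.2, 284.9], [218.4, 309.0], [336.6, 259.8]]
0.173 [[217.1, 256.9], [218.3, 281.5], [219.4, 305.2], [335.5, 256.8]]
0.176 [[218.2, 254.0], [219.4, 278.3], [220.5, 301.6], [334.4, 254.0]]
```

View pics/w6c.png

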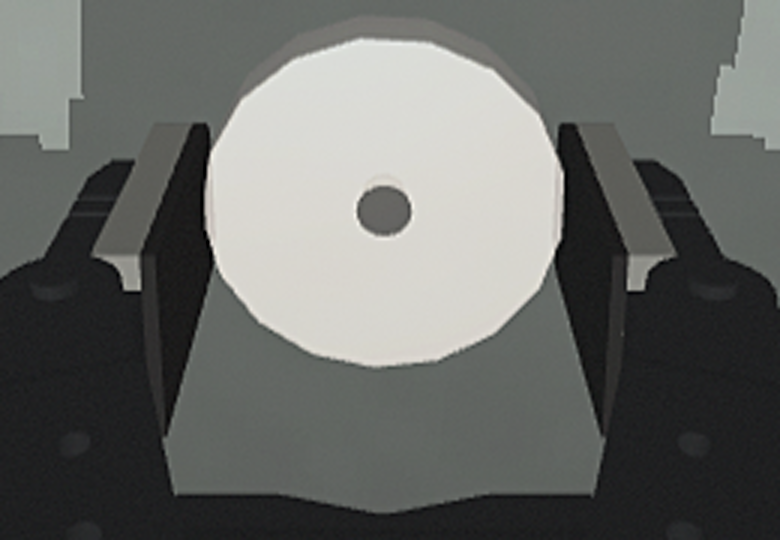

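Call:
step_arm(
  xyz=[
    [0,0.0,0],
    [0,0.004,0],
    [0,0.008,0],
    [0,0.008,0],
  ],
  rotation=[
    [0,0,0],
    [0,0,0],
    [0,0,0],
    [0,0,0],
  ],
  grip=0.25,
)

```text
clock: 9.6
tcp_pos: [0.5787, 0.0006, 0.171]
orientation: [-1.179, -1.255, 1.254]
contact_force: [-0.3, -0.1, -0.1]
grip_width: 0.0641
```

Call:
step_arm(
  xyz=[
    [0,0.0,0],
    [0,0.0,0],
    [0,0,0],
    [0,0,0],
  ],
  rotation=[
    [0,0,0],
    [0,0,0],
    [0,0,0],
    [0,0,0],
  ],
  grip=1,
  force=20,
)

```text
clock: 10.1
tcp_pos: [0.5787, 0.0005, 0.1712]
orientation: [-1.179, -1.255, 1.254]
contact_force: [-2.6, 0.2, 3.6]
grip_width: 0.047
```

Call:
step_arm(
  xyz=[
    [0,-0.03,0],
    [0,-0.03,0],
    [0,-0.03,0],
  ],
  rotation=[
    [0,0,0],
    [0,0,0],
    [0,0,0],
  ],
)

```text
clock: 10.48
tcp_pos: [0.5788, 0.0006, 0.1803]
orientation: [-1.179, -1.256, 1.254]
contact_force: [0.4, -0.6, -0.6]
grip_width: 0.0465
```

```bash
python3 - <<'E'
from h import *
o=state()
o,f,C=shot("wrist","w7")
im=f["pixels"][:,:,::-1];cv2.imwrite("pics/w7c.png",cv2.resize(im[220:400,150:410],None,fx=3,fy=3,interpolation=cv2.INTER_CUBIC))
E
```

```text
t 10.47 tip [0.5789 0.0007 0.0073] F [ 0.44 -0.64 -0.64] w 0.0465
```

View pics/w7c.png

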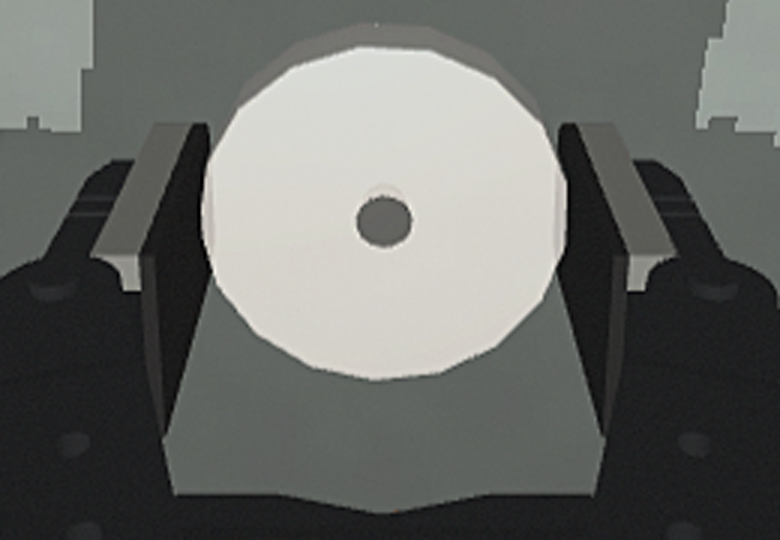

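Call:
step_arm(
  xyz=[
    [0,-0.2,0],
    [0,-0.4,0.1],
    [0,-0.45,0.2],
    [0,-0.45,0.25],
    [0,-0.45,0.25],
  ],
  rotation=[
    [0,0,0],
    [0,0,0],
    [0,0,0],
    [0,0,0],
    [0,0,0],
  ],
)

```text
clock: 11.15
tcp_pos: [0.5029, -0.0041, 0.3144]
orientation: [-1.178, -1.255, 1.255]
contact_force: [-0.4, 0.4, 0.1]
grip_width: 0.0468
```

```bash
python3 - <<'E'
from h import *
o=state()
o,f,C=shot("top","t2")
print(proj(C,c2w([-.025,.045,.046])))
im=f["pixels"][:,:,::-1];cv2.imwrite("pics/t2c.png",cv2.resize(im[170:280,140:260],None,fx=5,fy=5,interpolation=cv2.INTER_CUBIC))
p=c2w([-.025,.045,.039]);print(p);p[2]=.185;plan(p)
E
```

```text
t 11.15 tip [ 0.5028 -0.004   0.1414] F [-0.41  0.41  0.05] w 0.0468
[[184.54708953 233.62446036]]
[0.51463381 0.32404788 0.0473    ]
xyz [ 1.089  -0.1452 -0.1045] rot [-0.0003  0.      0.0003] rows 5.297166962503477 0.003632053835818981
```

View pics/t2c.png

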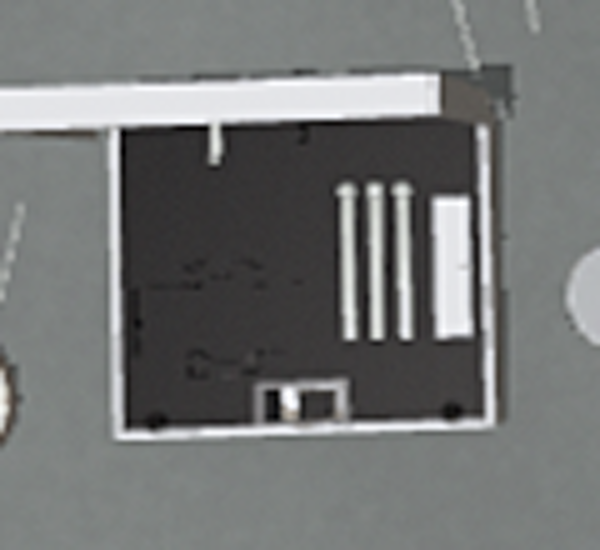

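Call:
step_arm(
  xyz=[
    [0.6,-0.14,0],
    [0.9,-0.14,0],
    [1.0,-0.14,-0.1],
    [1.0,-0.14,-0.1],
    [1.0,-0.14,-0.1],
    [1.0,-0.14,-0.1],
    [1.0,-0.14,-0.1],
  ],
  rotation=[
    [0,0,0],
    [0,0,0],
    [0,0,0],
    [0,0,0],
    [0,0,0],
    [0,0,0],
    [0,0,0],
  ],
)

```text
clock: 12.08
tcp_pos: [0.5154, 0.2972, 0.3549]
orientation: [-1.178, -1.253, 1.257]
contact_force: [-0.1, -0.2, -0.0]
grip_width: 0.0466
```

```bash
python3 - <<'E'
from h import *
o=state()
o,f,C=shot("wrist","w8")
im=f["pixels"][:,:,::-1]
print(proj(C,c2w([-.025,.045,.046])))
e=np.clip(255*(im/255.)**.4*1.0,0,255).astype(np.uint8);cv2.imwrite("pics/w8e.png",e)
p=c2w([-.025,.045,.039]);print(p);p[2]=.185;plan(p)
E
```

```text
t 12.07 tip [0.5151 0.2969 0.1819] F [-0.14 -0.17 -0.03] w 0.0466
[[313.6537569  204.76353332]]
[0.51463381 0.32404788 0.0473    ]
xyz [ 0.0928 -0.0096 -0.0027] rot [-0.0012 -0.001  -0.0009] rows 0.44804863902816777 0.01507459870958133
```

View pics/w8e.png

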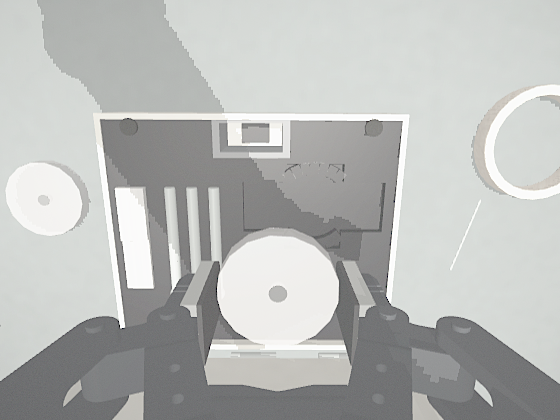

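```bash
python3 - <<'E'
from h import *
im=cv2.imread("pics/w8.png")[150:250,225:400]
e=cv2.createCLAHE(4,(4,4)).apply(cv2.cvtColor(im,cv2.COLOR_BGR2GRAY))
cv2.imwrite("pics/w8c.png",cv2.resize(e,None,fx=4.5,fy=4.5,interpolation=cv2.INTER_CUBIC))
o=r.get_obs();f=r.grab_frame("wrist");C=cam(f,o)
for z in (.046,.039):
  for p in [(-.025+.0248,.045),(-.025-.0248,.045),(-.025-.019,-.007),(-.025-.019,.097),(-.006,-.007),(-.006,.097)]:
    print(z,p,proj(C,c2w([p[0],p[1],z])).round(1),((proj(C,c2w([p[0],p[1],z]))-[225,150])*4.5).round(0))
E
```

```text
0.046 (-0.00020000000000000226, 0.045) [[314.2 236.1]] [[401. 387.]]
0.046 (-0.0498, 0.045) [[315.9 171.4]] [[409.  96.]]
0.046 (-0.044, -0.007) [[244.2 179.4]] [[ 86. 132.]]
0.046 (-0.044, 0.097) [[387.2 179.2]] [[730. 131.]]
0.046 (-0.006, -0.007) [[245.5 228.9]] [[ 92. 355.]]
0.046 (-0.006, 0.097) [[383.2 228.7]] [[712. 354.]]
0.039 (-0.00020000000000000226, 0.045) [[313.3 233. ]] [[397. 374.]]
0.039 (-0.0498, 0.045) [[315.  169.7]] [[405.  89.]]
0.039 (-0.044, -0.007) [[245.  177.6]] [[ 90. 124.]]
0.039 (-0.044, 0.097) [[384.6 177.4]] [[718. 123.]]
0.039 (-0.006, -0.007) [[246.3 226. ]] [[ 96. 342.]]
0.039 (-0.006, 0.097) [[380.8 225.8]] [[701. 341.]]
```

View pics/w8c.png

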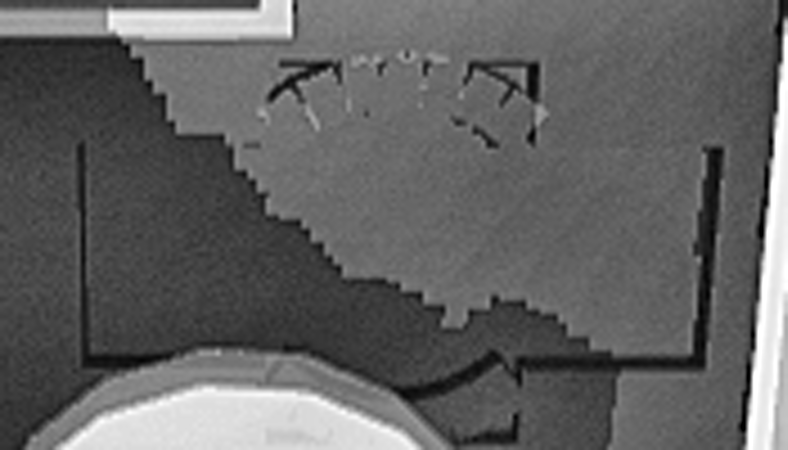

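```bash
cat > meas.py <<'E'
from h import *
def disc_tool(im,C0):  # C0 camera in tool coords ; disc top at L=.1612
    g=im.min(2).copy(); m=np.zeros_like(g)
    return
E
python3 - <<'E'
from h import *
im=cv2.imread("pics/w8.png")
o=r.get_obs();f=r.grab_frame("wrist");C=cam(f,o)
cr=np.array([(79,143),(723,148),(84,362),(706,368)])/4.5+[225,150]-.39
W=np.array([ray(C,p,.0105+.046) for p in cr]);print(W.round(4))
print("sizes",np.linalg.norm(W[0]-W[1]),np.linalg.norm(W[2]-W[3]),np.linalg.norm(W[0]-W[2]),np.linalg.norm(W[1]-W[3]))
pk=W.mean(0);print("pocket(meas)",pk)
d=W[1]-W[0]+W[3]-W[2];print("yaw",np.arctan2(d[1],d[0])-np.pi/2)
# disc
g=im.min(2)
m=(g>150).astype(np.uint8);m[:225]=0;m[360:]=0;m[:,:214]=0;m[:,343:]=0
n,l,s,c=cv2.connectedComponentsWithStats(m)
i=1+np.argmax(s[1:,4]);print(s[i],c[i])
mm=(l==i).astype(np.uint8)
cv2.imwrite("pics/mask.png",mm*255)
cs,_=cv2.findContours(mm,cv2.RETR_EXTERNAL,cv2.CHAIN_APPROX_NONE)
K=C[0];M=f['mount']
pts=[]
for p in cs[0][:,0]:
    d=M[:3,:3]@np.linalg.inv(K)@[p[0],p[1],1];q=M[:3,3]+d*(.1612-M[1,3])/d[1];pts.append(q[[0,2]])
pts=np.array(pts,np.float32);print(cv2.minEnclosingCircle(pts), pts.min(0),pts.max(0))
A=Rm(o['orientation'])
E
```

```text
[[0.5002 0.2693 0.0565]
 [0.4948 0.3728 0.0565]
 [0.5373 0.2714 0.0565]
 [0.5321 0.3751 0.0565]]
sizes 0.10359530741212482 0.10383660667982753 0.03716724325449924 0.03738823713209093
pocket(meas) [0.51608541 0.32218128 0.0565    ]
yaw 0.051373206800875204
[  214   236   129   122 11644] [277.25549639 297.07437307]
((-0.00040471184183843434, -0.007367022335529327), 0.03206685930490494) [-0.02515239 -0.02760655] [0.02640063 0.02422663]
```

View pics/mask.png

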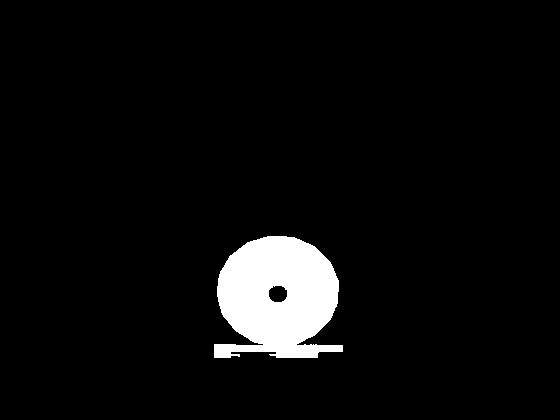

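```bash
cat > meas.py <<'E'
from h import *
from scipy.optimize import least_squares
def disc(im,f,L=.1612,rmax=338,thr=150):
    g=im.min(2);m=(g>thr).astype(np.uint8);m[:225]=0;m[rmax:]=0;m[:,:214]=0;m[:,343:]=0
    n,l,s,c=cv2.connectedComponentsWithStats(m);i=1+np.argmax(s[1:,4])
    cs,_=cv2.findContours((l==i).astype(np.uint8),cv2.RETR_EXTERNAL,cv2.CHAIN_APPROX_NONE)
    K=np.array([[f['fx'],0,f['cx']],[0,f['fy'],f['cy']],[0,0,1]]);M=f['mount'];pts=[]
    for p in cs[0][:,0]:
        if p[1]>=rmax-2: continue
        d=M[:3,:3]@np.linalg.inv(K)@[p[0],p[1],1];q=M[:3,3]+d*(L-M[1,3])/d[1];pts.append(q[[0,2]])
    pts=np.array(pts)
    s=least_squares(lambda a:np.hypot(pts[:,0]-a[0],pts[:,1]-a[1])-a[2],[0,0,.024],loss='soft_l1',f_scale=.0003)
    return s.x,np.abs(s.fun).max()
E
python3 - <<'E'
from meas import *
im=cv2.imread("pics/w8.png");o=r.get_obs();f=r.grab_frame("wrist")
c,e=disc(im,f);print("disc tool x,z,rad",c,e)
A=Rm(o['orientation']);dw=o['tcp_pos']+A@[c[0],.1662,c[1]];print("disc world",dw)
K=np.array([[f['fx'],0,f['cx']],[0,f['fy'],f['cy']],[0,0,1]]);M=f['mount']
for L in (.1612,.1662):
    d=M[:3,:3]@np.linalg.inv(K)@[278,293.7,1];print("bead",L,M[:3,3]+d*(L-M[1,3])/d[1])
print(A)
E
```

```text
disc tool x,z,rad [0.0004755  0.00115976 0.02315608] 0.00039734415926435604
disc world [0.51407468 0.29592456 0.18954723]
bead 0.1612 [0.00068615 0.1612     0.00079001]
bead 0.1662 [ 0.00069234  0.1662     -0.00191828]
[[-6.00458722e-02 -1.28833387e-03 -9.98194787e-01]
 [ 9.98195310e-01 -8.63762628e-04 -6.00447888e-02]
 [-7.84845618e-04 -9.99998797e-01  1.33787420e-03]]
```

```bash
cat >> h.py <<'E'
def plan_disc(pk,zb,dx=.0005,dz=.0008,yaw=.058):  # put disc (tool dx,dz; bottom at L=.1712) bottom centre at pk xy, height zb
    B=Rtool(yaw); o=r.get_obs();A=Rm(o['orientation'])
    t=np.array([pk[0],pk[1],zb])-B@[dx,.1712,dz]
    d=A.T@(t-o['tcp_pos'])/.3; w=R.from_matrix(A.T@B).as_rotvec()/(np.pi/2)
    print("tcp goal",t.round(4),"now",o['tcp_pos'].round(4),"xyz",d.round(4),"rot",w.round(4))
E
python3 - <<'E'
from h import *
plan_disc([.5161,.3222],.0565+.04)
E
```

```text
tcp goal [0.5169 0.3217 0.2677] now [0.5154 0.2958 0.356 ] xyz [ 0.0863  0.2944 -0.0105] rot [-0.0006  0.0014 -0.0002]
```

Call:
step_arm(
  xyz=[
    [0.086,0.1,-0.01],
    [0.086,0.2,-0.01],
    [0.086,0.294,-0.01],
    [0.086,0.294,-0.01],
    [0.086,0.294,-0.01],
    [0.086,0.294,-0.01],
  ],
  rotation=[
    [0,0.001,0],
    [0,0.001,0],
    [0,0.001,0],
    [0,0.001,0],
    [0,0.001,0],
    [0,0.001,0],
  ],
)

```text
clock: 13.02
tcp_pos: [0.5174, 0.3217, 0.2694]
orientation: [-1.181, -1.253, 1.25]
contact_force: [0.5, 0.0, -0.7]
grip_width: 0.0469
```

```bash
python3 - <<'E'
from meas import *
o=state();print(o['tcp_pos'])
o,f,C=shot("wrist","w9")
im=cv2.imread("pics/w9.png")
e=np.clip(255*(im/255.)**.4,0,255).astype(np.uint8);cv2.imwrite("pics/w9e.png",e)
sub=im[140:300,160:420]
e=cv2.createCLAHE(4,(4,4)).apply(cv2.cvtColor(sub,cv2.COLOR_BGR2GRAY))
cv2.imwrite("pics/w9c.png",cv2.resize(e,None,fx=3,fy=3,interpolation=cv2.INTER_CUBIC))
E
```

```text
t 13.03 tip [0.5176 0.3219 0.0964] F [ 0.49  0.03 -0.75] w 0.0469
[0.51742549 0.3216787  0.26936694]
```

View pics/w9e.png

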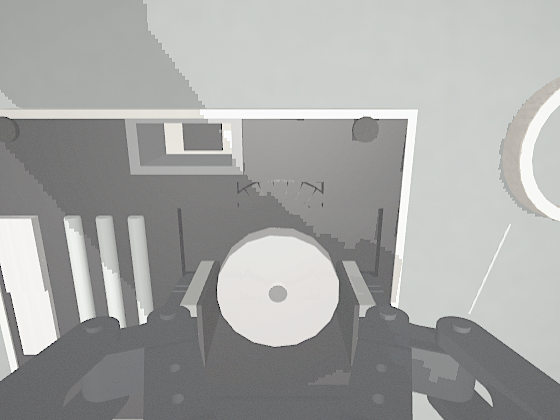

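View pics/w9c.png

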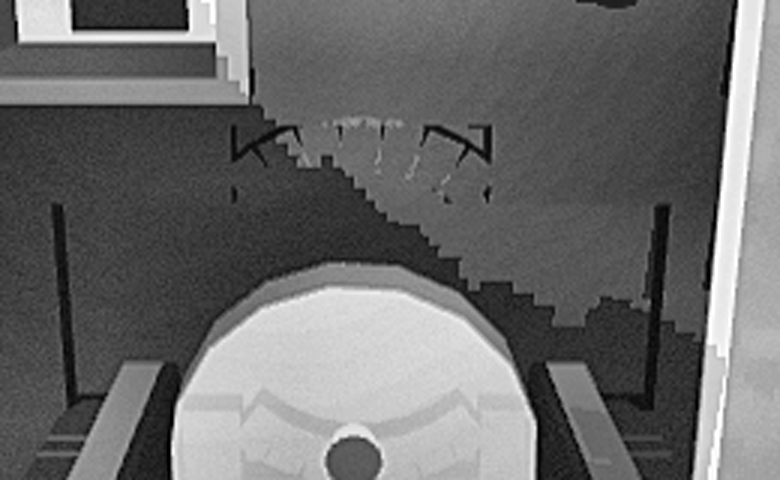

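```bash
python3 - <<'E'
from meas import *
im=cv2.imread("pics/w9.png");o=r.get_obs();f=r.grab_frame("wrist");C=cam(f,o)
c,e=disc(im,f);print("disc tool",c,e)
cr=np.array([(53,205),(669,205),(67,404),(654,408)])/3.+[160,140]-.33
for zb in (.009,.0105,.012):
    W=np.array([ray(C,p,zb+.046) for p in cr])
    print(zb,"sizes",[round(float(np.linalg.norm(W[a]-W[b])),4) for a,b in ((0,1),(2,3),(0,2),(1,3))],W.mean(0).round(4),"front mid",W[:2].mean(0).round(4))
d=W[1]-W[0]+W[3]-W[2];print("yaw",np.arctan2(d[1],d[0])-np.pi/2)
# outer wall edges for reference: catch box etc
e=cv2.createCLAHE(3,(4,4)).apply(cv2.cvtColor(im,cv2.COLOR_BGR2GRAY))
cv2.imwrite("pics/w9l.png",cv2.resize(e[195:295,165:225],None,fx=6,fy=6,interpolation=cv2.INTER_CUBIC))
cv2.imwrite("pics/w9r.png",cv2.resize(e[195:295,345:405],None,fx=6,fy=6,interpolation=cv2.INTER_CUBIC))
a=cv2.imread("pics/w9l.png");b=cv2.imread("pics/w9r.png");cv2.imwrite("pics/w9lr.png",np.hstack([a,b]))
E
```

```text
disc tool [0.00047165 0.00114249 0.02310229] 0.00045683270521169536
0.009 sizes [0.1035, 0.104, 0.0366, 0.0374] [0.5158 0.3236 0.055 ] front mid [0.4974 0.3226 0.055 ]
0.0105 sizes [0.1027, 0.1032, 0.0363, 0.0371] [0.5153 0.3236 0.0565] front mid [0.4969 0.3225 0.0565]
0.012 sizes [0.1018, 0.1023, 0.036, 0.0368] [0.5147 0.3235 0.058 ] front mid [0.4965 0.3225 0.058 ]
yaw 0.053977381096426136
```

View pics/w9lr.png

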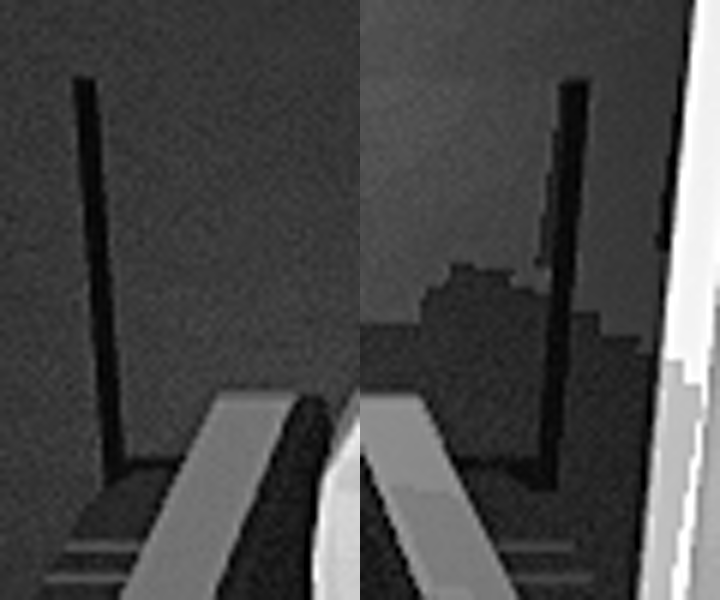

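```bash
python3 - <<'E'
from meas import *
o=r.get_obs();f=r.grab_frame("wrist");C=cam(f,o)
cr=np.array([(73/6+165,78/6+195),(228/6+345,79/6+195),(105/6+165,487/6+195),(197/6+345,490/6+195)])-.42
for zb in (.009,.0105):
    W=np.array([ray(C,p,zb+.046) for p in cr])
    print(zb,"sizes",[round(float(np.linalg.norm(W[a]-W[b])),4) for a,b in ((0,1),(2,3),(0,2),(1,3))],W.mean(0).round(4),"front mid",W[:2].mean(0).round(4))
d=W[1]-W[0]+W[3]-W[2];print("yaw",np.arctan2(d[1],d[0])-np.pi/2)
A=Rm(o['orientation']);c=[.0005,.00114]
print("disc world far/near",o['tcp_pos']+A@[c[0],.1662,c[1]])
E
```

```text
0.009 sizes [0.1036, 0.1038, 0.0376, 0.0378] [0.5157 0.3235 0.055 ] front mid [0.4969 0.3223 0.055 ]
0.0105 sizes [0.1028, 0.1029, 0.0373, 0.0375] [0.5152 0.3234 0.0565] front mid [0.4965 0.3223 0.0565]
yaw 0.05609738692620203
disc world far/near [0.51610453 0.32231731 0.10280445]
```

```bash
python3 - <<'E'
from h import *
plan_disc([.5155,.3234],.0555+.012,dx=.0005,dz=.00114,yaw=.058)
E
```

```text
tcp goal [0.5167 0.323  0.2387] now [0.517  0.3218 0.2688] xyz [0.0041 0.1002 0.0009] rot [0.0001 0.0003 0.0003]
```

Call:
step_arm(
  xyz=[
    [0.004,0.05,0.001],
    [0.004,0.09,0.001],
    [0.004,0.1,0.001],
    [0.004,0.1,0.001],
    [0.004,0.1,0.001],
  ],
  rotation=[
    [0,0,0],
    [0,0,0],
    [0,0,0],
    [0,0,0],
    [0,0,0],
  ],
)

```text
clock: 13.8
tcp_pos: [0.5169, 0.323, 0.239]
orientation: [-1.181, -1.253, 1.251]
contact_force: [0.3, 0.2, -0.3]
grip_width: 0.047
```

```bash
python3 - <<'E'
from meas import *
o=state();print(o['tcp_pos'])
o,f,C=shot("wrist","w10")
im=cv2.imread("pics/w10.png")
sub=im[190:310,150:410]
e=cv2.createCLAHE(4,(4,4)).apply(cv2.cvtColor(sub,cv2.COLOR_BGR2GRAY))
cv2.imwrite("pics/w10c.png",cv2.resize(e,None,fx=3,fy=3,interpolation=cv2.INTER_CUBIC))
E
```

```text
t 13.8 tip [0.517  0.3232 0.066 ] F [ 0.3   0.16 -0.25] w 0.047
[0.5168827  0.3230159  0.23900836]
```

View pics/w10c.png

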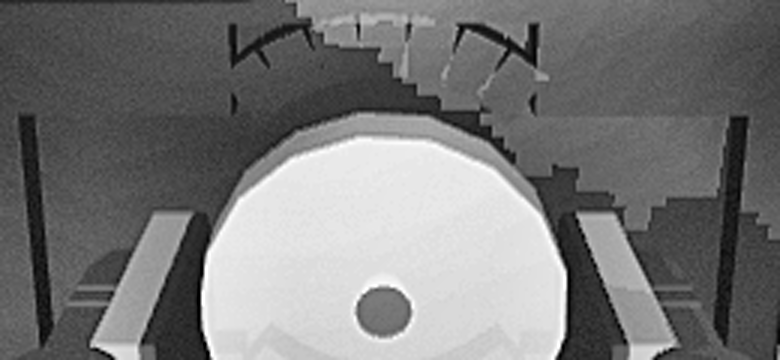

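```bash
python3 - <<'E'
from meas import *
im=cv2.imread("pics/w10.png");o=r.get_obs();f=r.grab_frame("wrist");C=cam(f,o)
g=cv2.GaussianBlur(cv2.cvtColor(im,cv2.COLOR_BGR2GRAY).astype(float),(0,0),.6)
for row in (232,240): print(row,g[row,150:170].round(0),g[row,385:405].round(0))
for col in (160,161,394,392): print(col,g[220:236,col].round(0))
cr=np.array([(20/3+150,115/3+190),(747/3+150,115/3+190)])-.33
for zb in (.008,.009,.0097):
    W=np.array([ray(C,p,zb+.046) for p in cr]);X=np.array([np.cos(.058),np.sin(.058),0])
    print(zb,np.linalg.norm(W[0]-W[1]),"pocket",(W.mean(0)+.019*X).round(4))
A=Rm(o['orientation']);
for c in disc(im,f)[0],: print(c,"disc",(o['tcp_pos']+A@[c[0],.1662,c[1]]).round(4))
E
```

```text
232 [50. 50. 51. 49. 51. 50. 40. 29. 27. 27. 27. 33. 50. 51. 50. 51. 51. 52.
 51. 50.] [68. 67. 66. 65. 65. 65. 66. 59. 40. 28. 27. 28. 25. 30. 55. 63. 63. 62.
 62. 62.]
240 [49. 50. 49. 49. 50. 50. 48. 34. 27. 28. 28. 28. 38. 49. 50. 50. 50. 49.
 49. 49.] [66. 66. 66. 65. 66. 63. 44. 40. 31. 27. 28. 26. 28. 47. 61. 63. 62. 62.
 62. 62.]
160 [52. 52. 52. 52. 52. 52. 52. 49. 40. 28. 28. 29. 27. 26. 27. 27.]
161 [53. 52. 52. 53. 52. 52. 52. 50. 44. 39. 37. 34. 33. 30. 31. 29.]
394 [66. 66. 66. 65. 66. 65. 65. 64. 56. 33. 28. 30. 28. 29. 29. 28.]
392 [65. 65. 65. 66. 66. 66. 65. 66. 66. 64. 65. 64. 59. 49. 45. 45.]
0.008 0.10427703530448856 pocket [0.5167 0.3237 0.054 ]
0.009 0.10359735514593081 pocket [0.5164 0.3237 0.055 ]
0.0097 0.10312157903494036 pocket [0.5161 0.3236 0.0557]
[0.00048432 0.00121328 0.02319391] disc [0.5157 0.3236 0.0729]
```

Call:
step_arm(
  xyz=[
    [0.0,0.015,-0.0017],
    [0.0,0.03,-0.0017],
    [0.0,0.037,-0.0017],
    [0.0,0.037,-0.0017],
  ],
  rotation=[
    [0,0,0],
    [0,0,0],
    [0,0,0],
    [0,0,0],
  ],
)

```text
clock: 14.4
tcp_pos: [0.5173, 0.323, 0.2277]
orientation: [-1.181, -1.253, 1.251]
contact_force: [0.3, -0.2, -0.9]
grip_width: 0.0469
```

Call:
step_arm(
  xyz=[
    [0.0,0.004,0],
    [0.0,0.006,0],
  ],
  rotation=[
    [0,0,0],
    [0,0,0],
  ],
)

```text
clock: 14.65
tcp_pos: [0.5173, 0.323, 0.2259]
orientation: [-1.181, -1.253, 1.251]
contact_force: [-0.6, 0.7, -0.4]
grip_width: 0.0468
```

Call:
step_arm(
  xyz=[
    [0.0,0.004,0],
    [0.0,0.006,0],
  ],
  rotation=[
    [0,0,0],
    [0,0,0],
  ],
)

```text
clock: 14.9
tcp_pos: [0.5173, 0.323, 0.224]
orientation: [-1.181, -1.253, 1.251]
contact_force: [-0.0, -0.1, -1.0]
grip_width: 0.0467
```

Call:
step_arm(
  xyz=[
    [0.0,0.004,0],
    [0.0,0.005,0],
  ],
  rotation=[
    [0,0,0],
    [0,0,0],
  ],
)

```text
clock: 15.15
tcp_pos: [0.5172, 0.323, 0.2224]
orientation: [-1.181, -1.253, 1.252]
contact_force: [0.4, 1.0, -0.5]
grip_width: 0.0466
```

Call:
step_arm(
  xyz=[
    [0.0,0.003,0],
    [0.0,0.004,0],
  ],
  rotation=[
    [0,0,0],
    [0,0,0],
  ],
)

```text
clock: 15.4
tcp_pos: [0.5172, 0.323, 0.2211]
orientation: [-1.181, -1.252, 1.252]
contact_force: [0.2, -0.2, -0.1]
grip_width: 0.0468
```

Call:
step_arm(
  xyz=[
    [0.0,0.003,0],
    [0.0,0.004,0],
  ],
  rotation=[
    [0,0,0],
    [0,0,0],
  ],
)

```text
clock: 15.65
tcp_pos: [0.5172, 0.323, 0.22]
orientation: [-1.181, -1.252, 1.252]
contact_force: [-0.3, 0.2, 2.0]
grip_width: 0.0467
```

Call:
step_arm(
  xyz=[
    [0.0,0.002,0],
    [0.0,0.002,0],
  ],
  rotation=[
    [0,0,0],
    [0,0,0],
  ],
)

```text
clock: 15.9
tcp_pos: [0.5172, 0.323, 0.22]
orientation: [-1.181, -1.252, 1.252]
contact_force: [-2.1, -0.6, 5.6]
grip_width: 0.0466
```

```bash
python3 - <<'E'
from meas import *
o=state();print(o['tcp_pos'])
o,f,C=shot("wrist","w11")
im=cv2.imread("pics/w11.png")
sub=im[190:390,150:410]
e=np.clip(255*(sub/255.)**.5,0,255).astype(np.uint8)
cv2.imwrite("pics/w11c.png",cv2.resize(e,None,fx=3,fy=3,interpolation=cv2.INTER_CUBIC))
E
```

```text
t 15.9 tip [0.5172 0.3231 0.047 ] F [-2.13 -0.63  5.62] w 0.0466
[0.51722653 0.32297186 0.21999286]
```

View pics/w11c.png

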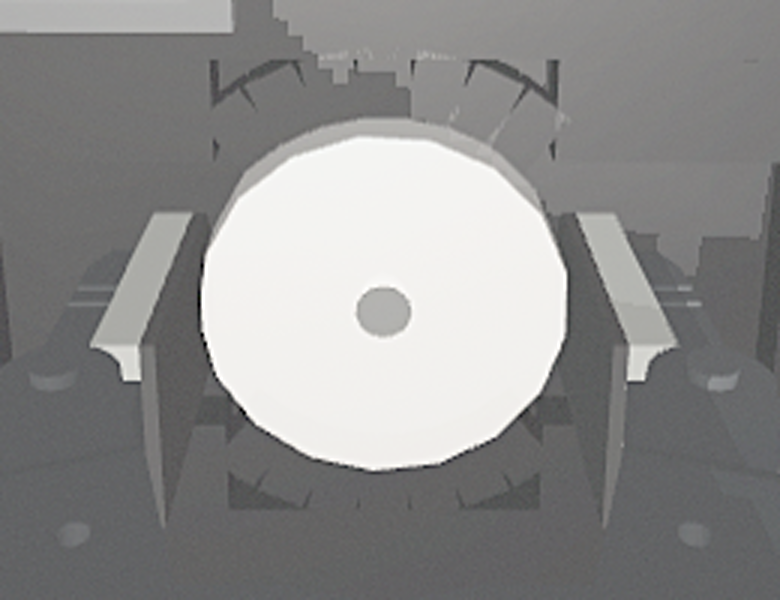

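```bash
python3 - <<'E'
from meas import *
o=r.get_obs();f=r.grab_frame("wrist");C=cam(f,o);im=cv2.imread("pics/w11.png")
c,_=disc(im,f,rmax=350);A=Rm(o['orientation']);dc=o['tcp_pos']+A@[c[0],.1662,c[1]];print(c,dc)
X=np.array([np.cos(.058),np.sin(.058),0])
for n,p,z in [("front arc top",(384,52),.0557),("sq front left",(212,60),.0557),("sq front right",(556,60),.0557),("disc front bottom",(380,118),.0487),("disc front bottom if on insert",(380,118),.0557),("trough left front",(3,240),.0557),("trough r front",(773,165),.0557),("sq back left",(229,510),.0557),("sq back r",(540,510),.0557),("disc front top",(380,135),.0587),("disc back top",(380,470),.0587)]:
    q=ray(C,np.array(p)/3+[150,190]-.33,z);print(n,q.round(4),"along X from disc", ((q-dc)@X).round(4))
E
```

```text
[0.00046782 0.00115888 0.02322938] [0.51605021 0.32347303 0.05380665]
front arc top [0.4829 0.3216 0.0557] along X from disc -0.0332
sq front left [0.4851 0.3007 0.0557] along X from disc -0.0322
sq front right [0.4827 0.3427 0.0557] along X from disc -0.0322
disc front bottom [0.4938 0.3217 0.0487] along X from disc -0.0223
disc front bottom if on insert [0.4914 0.3216 0.0557] along X from disc -0.0247
trough left front [0.5107 0.2743 0.0557] along X from disc -0.0082
trough r front [0.4948 0.3713 0.0557] along X from disc -0.0185
sq back left [0.5496 0.3041 0.0557] along X from disc 0.0324
sq back r [0.5472 0.347  0.0557] along X from disc 0.0324
disc front top [0.4926 0.3217 0.0587] along X from disc -0.0235
disc back top [0.5399 0.3244 0.0587] along X from disc 0.0238
```

Call:
step_arm(
  xyz=[
    [0.0,-0.001,0],
    [0.0,-0.001,0],
    [0,-0.001,0],
    [0,-0.001,0],
  ],
  rotation=[
    [0,0,0],
    [0,0,0],
    [0,0,0],
    [0,0,0],
  ],
  grip=0.25,
)

```text
clock: 16.5
tcp_pos: [0.5172, 0.323, 0.2202]
orientation: [-1.181, -1.252, 1.252]
contact_force: [-0.5, 1.2, 0.3]
grip_width: 0.064
```

Call:
step_arm(
  xyz=[
    [0.0,-0.02,0],
    [0.0,-0.06,0],
    [0,-0.1,0],
    [0,-0.15,0],
    [0,-0.25,0],
    [0,-0.25,0],
  ],
  rotation=[
    [0,0,0],
    [0,0,0],
    [0,0,0],
    [0,0,0],
    [0,0,0],
    [0,0,0],
  ],
)

```text
clock: 17.25
tcp_pos: [0.5182, 0.3234, 0.2985]
orientation: [-1.182, -1.257, 1.247]
contact_force: [0.6, 0.2, -0.2]
grip_width: 0.0644
```

```bash
python3 - <<'E'
from meas import *
o=state();print(o['tcp_pos'])
o,f,C=shot("wrist","w12")
im=cv2.imread("pics/w12.png")
sub=im[90:290,150:410]
e=np.clip(255*(sub/255.)**.5,0,255).astype(np.uint8)
cv2.imwrite("pics/w12c.png",cv2.resize(e,None,fx=3,fy=3,interpolation=cv2.INTER_CUBIC))
E
```

```text
t 17.25 tip [0.5189 0.3241 0.1255] F [ 0.56  0.15 -0.18] w 0.0644
[0.51816125 0.32339112 0.29846762]
```

View pics/w12c.png

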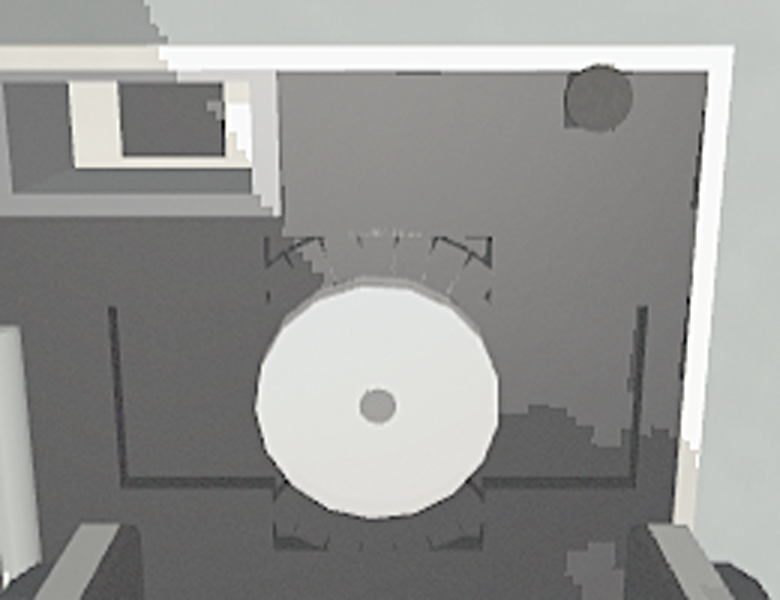

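```bash
python3 - <<'E'
from meas import *
o=r.get_obs();f=r.grab_frame("wrist");C=cam(f,o);im=cv2.imread("pics/w12.png")
g=im.min(2);m=(g>130).astype(np.uint8);m[:180]=0;m[266:]=0;m[:,:230]=0;m[:,320:]=0
n,l,s,c=cv2.connectedComponentsWithStats(m);i=1+np.argmax(s[1:,4]);print(s[i],c[i])
cs,_=cv2.findContours((l==i).astype(np.uint8),cv2.RETR_EXTERNAL,cv2.CHAIN_APPROX_NONE)
for z in (.0587,.066):
    pts=np.array([ray(C,p,z)[:2] for p in cs[0][:,0]])
    q=least_squares(lambda a:np.hypot(pts[:,0]-a[0],pts[:,1]-a[1])-a[2],[.516,.323,.024]);print(z,q.x,np.abs(q.fun).max())
E
sed -i 's/^YAW=.*/YAW=0.058; CASE=np.array([.5430,.2800,.0098])/' h.py
python3 - <<'E'
import sys;sys.path.insert(0,'.')
from h import *
print(c2w([-.025,.045,.039]),c2w([-.0765,0,.0645]))
o,f,C=shot("side","/s3") if 0 else shot("side","s3")
# predicted lid top corners at 1.5
th=1.5
for y in (.113,-.113):
    p=c2w([.094-.194*np.cos(th)+.005*np.sin(th),y,.058+.194*np.sin(th)+.005*np.cos(th)]);print(p,proj(C,p))
E
```

```text
[ 235  185   81   78 4759] [275.48308468 223.34545072]
0.0587 [0.51471162 0.32286005 0.02303721] 0.0006411425318496068
0.066 [0.51230934 0.32274507 0.02222271] 0.00061847428049943
[0.5154335  0.32347514 0.0488    ] [0.46662864 0.27556549 0.0743    ]
[0.62157076 0.39775255 0.26166771] [[298.0180204  232.29282147]]
[0.63467141 0.17213258 0.26166771] [[266.59843902 183.01710039]]
```

View pics/s3.png

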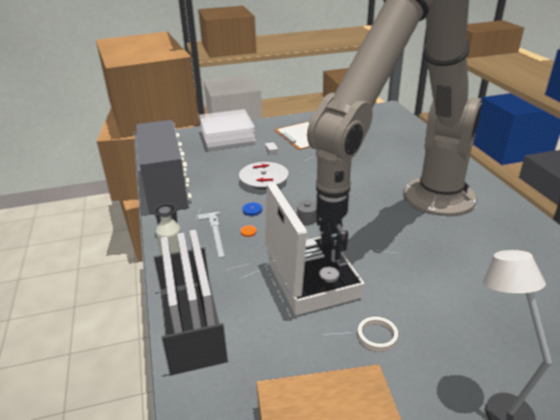

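```bash
cat >> h.py <<'E'
def lidtip(th,s=.178,h=.0065,w=.011,y=0.):
    return c2w([.094-s*np.cos(th)+h*np.sin(th)+w,y,.058+s*np.sin(th)+h*np.cos(th)])
def rows(ths,pen=0.,**k):
    o=r.get_obs();A=Rm(o['orientation']);B=Rtool(YAW);tip=o['tcp_pos']-B[:,1]*(-.173)
    w=R.from_matrix(A.T@B).as_rotvec()/(np.pi/2);print("rot",w.round(4),"F",o['contact_force'].round(1))
    for th in ths:
        t=lidtip(th,**k)-B[:,1]*.173
        print(round(th,2),(A.T@(t-o['tcp_pos'])/.3).round(3).tolist())
E
python3 - <<'E'
from h import *
p=lidtip(1.5);print("contact tip",p)
a=c2w([.094+.035,0,0]);
plan([.51,.30,.305]);plan([a[0],a[1],.305])
E
```

```text
contact tip [0.6417262  0.28573255 0.2458139 ]
xyz [-0.0743 -0.6097  0.0278] rot [-0.0003  0.0003  0.0002] rows 2.951001646378192 0.004077570461827138
xyz [-0.1475 -0.6099 -0.5081] rot [-0.0003  0.0003  0.0002] rows 3.8756244481660573 0.004077570461827138
```

Call:
step_arm(
  xyz=[
    [-0.05,-0.2,0.03],
    [-0.07,-0.4,0.03],
    [-0.1,-0.61,0.03],
    [-0.14,-0.61,0.03],
    [-0.147,-0.61,0.0],
    [-0.147,-0.61,-0.2],
    [-0.147,-0.61,-0.4],
    [-0.147,-0.61,-0.508],
    [-0.147,-0.61,-0.508],
    [-0.147,-0.61,-0.508],
  ],
  rotation=[
    [0,0,0],
    [0,0,0],
    [0,0,0],
    [0,0,0],
    [0,0,0],
    [0,0,0],
    [0,0,0],
    [0,0,0],
    [0,0,0],
    [0,0,0],
  ],
  grip=1,
)

```text
clock: 18.65
tcp_pos: [0.6714, 0.288, 0.4755]
orientation: [-1.178, -1.249, 1.255]
contact_force: [-0.3, 0.3, 0.4]
grip_width: 0.0
```

```bash
python3 - <<'E'
from h import *
state();shot("side","s4");shot("top","t4");shot("wrist","w14")
a=c2w([.094+.03,0,0]);plan([a[0],a[1],.2455])
E
```

```text
t 18.65 tip [0.6706 0.2878 0.3025] F [-0.3   0.33  0.38] w 0.0
xyz [-0.0023  0.1974  0.0134] rot [-0.0009  0.001   0.0003] rows 0.949635329631941 0.011704938864133329
```

View pics/s4.png

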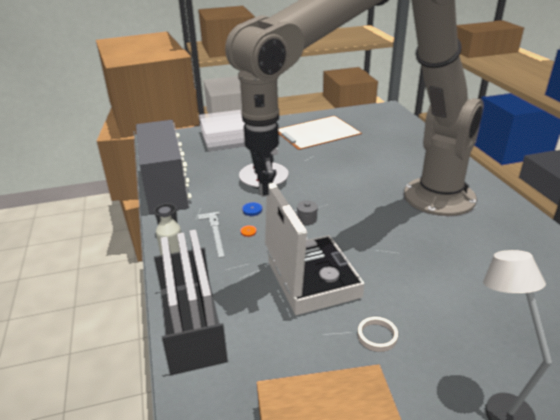

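View pics/w14.png

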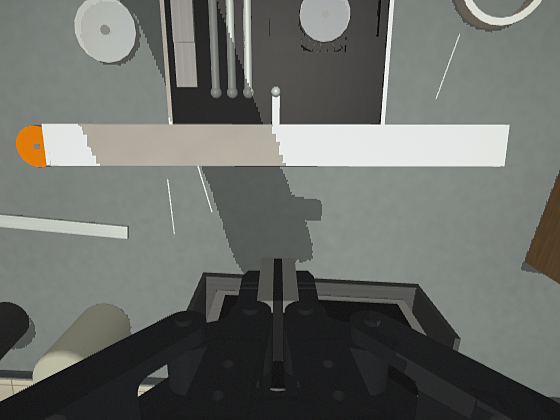

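Call:
step_arm(
  xyz=[
    [-0.002,0.08,0.01],
    [-0.002,0.16,0.013],
    [-0.002,0.195,0.013],
    [-0.002,0.195,0.013],
    [-0.002,0.195,0.013],
  ],
  rotation=[
    [0,0,0],
    [-0.001,0.001,0],
    [-0.001,0.001,0],
    [-0.001,0.001,0],
    [-0.001,0.001,0],
  ],
)

```text
clock: 19.42
tcp_pos: [0.6671, 0.2874, 0.4206]
orientation: [-1.182, -1.254, 1.25]
contact_force: [-0.3, 0.9, 0.2]
grip_width: -0.0001
```

```bash
python3 - <<'E'
from h import *
o,f,C=shot("wrist","w15");state()
rows([1.55,1.5,1.45,1.4])
E
```

```text
t 19.48 tip [0.6675 0.2876 0.2476] F [-0.57  0.58 -0.98] w -0.0001
rot [ 0.0013 -0.      0.0009] F [-0.6  0.6 -1. ]
1.55 [-0.0, 0.006, 0.055]
1.5 [-0.0, 0.006, 0.085]
1.45 [-0.0, 0.007, 0.115]
1.4 [-0.001, 0.011, 0.144]
```

View pics/w15.png

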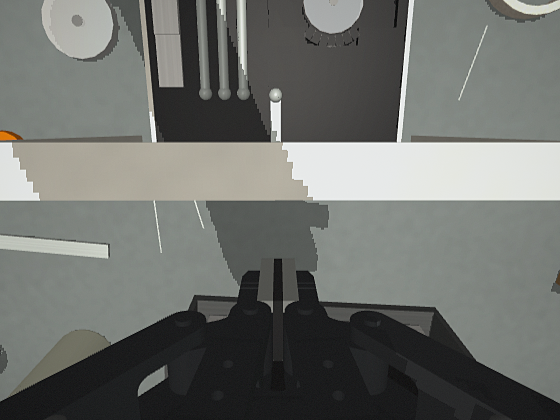

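Call:
step_arm(
  xyz=[
    [0,0.006,0.03],
    [0,0.006,0.055],
    [0,0.006,0.07],
    [0,0.006,0.08],
  ],
  rotation=[
    [0,0,0],
    [0,0,0],
    [0,0,0],
    [0,0,0],
  ],
)

```text
clock: 19.98
tcp_pos: [0.6428, 0.286, 0.419]
orientation: [-1.182, -1.254, 1.25]
contact_force: [1.6, 0.9, -0.2]
grip_width: 0.0003
```

Call:
step_arm(
  xyz=[
    [0,0,0.01],
    [0,0,0.02],
  ],
  rotation=[
    [0,0,0],
    [0,0,0],
  ],
)

```text
clock: 20.23
tcp_pos: [0.6371, 0.2856, 0.4189]
orientation: [-1.182, -1.255, 1.249]
contact_force: [3.1, 0.5, -1.3]
grip_width: 0.0
```

```bash
python3 - <<'E'
from h import *
o,f,C=shot("wrist","w16");state()
rows(np.arange(1.5,.7,-.05))
E
```

```text
t 20.27 tip [0.6371 0.2859 0.2459] F [ 2.23  0.96 -1.92] w -0.0001
rot [0.0017 0.0001 0.001 ] F [ 2.2  1.  -1.9]
1.5 [-0.001, 0.0, -0.017]
1.45 [-0.001, 0.002, 0.013]
1.4 [-0.001, 0.005, 0.042]
1.35 [-0.001, 0.01, 0.072]
1.3 [-0.001, 0.016, 0.101]
1.25 [-0.001, 0.023, 0.129]
1.2 [-0.001, 0.032, 0.158]
1.15 [-0.001, 0.043, 0.186]
1.1 [-0.001, 0.054, 0.213]
1.05 [-0.001, 0.068, 0.24]
1.0 [-0.001, 0.082, 0.265]
0.95 [-0.001, 0.098, 0.291]
0.9 [-0.001, 0.115, 0.315]
0.85 [-0.001, 0.133, 0.339]
0.8 [-0.001, 0.152, 0.361]
0.75 [-0.001, 0.172, 0.383]
```

View pics/w16.png

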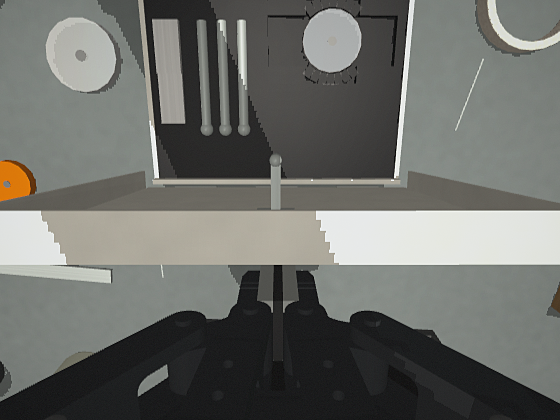

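Call:
step_arm(
  xyz=[
    [-0.001,0.002,0.013],
    [-0.001,0.005,0.042],
    [-0.001,0.01,0.072],
    [-0.001,0.016,0.101],
    [-0.001,0.023,0.129],
    [-0.001,0.032,0.158],
    [-0.001,0.043,0.186],
    [-0.001,0.054,0.213],
    [-0.001,0.068,0.24],
    [-0.001,0.082,0.265],
  ],
  rotation=[
    [0,0,0],
    [0,0,0],
    [0,0,0],
    [0,0,0],
    [0,0,0],
    [0,0,0],
    [0,0,0],
    [0,0,0],
    [0,0,0],
    [0,0,0],
  ],
)

```text
clock: 21.52
tcp_pos: [0.5569, 0.2808, 0.3942]
orientation: [-1.182, -1.255, 1.249]
contact_force: [4.5, 2.8, 2.1]
grip_width: 0.0003
```

```bash
python3 - <<'E'
from h import *
o,f,C=shot("wrist","w17");shot("side","s17");state()
rows(np.arange(1.0,.25,-.05))
E
```

```text
t 21.62 tip [0.5565 0.281  0.2206] F [2.13 2.04 1.7 ] w -0.0001
rot [0.0006 0.0005 0.0007] F [2.1 2.  1.7]
1.0 [-0.0, -0.002, -0.003]
0.95 [-0.0, 0.014, 0.022]
0.9 [-0.0, 0.031, 0.046]
0.85 [-0.0, 0.049, 0.07]
0.8 [-0.0, 0.068, 0.092]
0.75 [-0.0, 0.089, 0.114]
0.7 [-0.0, 0.11, 0.134]
0.65 [-0.0, 0.133, 0.154]
0.6 [-0.0, 0.156, 0.172]
0.55 [-0.0, 0.18, 0.189]
0.5 [-0.0, 0.206, 0.205]
0.45 [-0.0, 0.231, 0.22]
0.4 [-0.0, 0.258, 0.233]
0.35 [-0.0, 0.285, 0.245]
0.3 [-0.0, 0.313, 0.255]
```

View pics/s17.png

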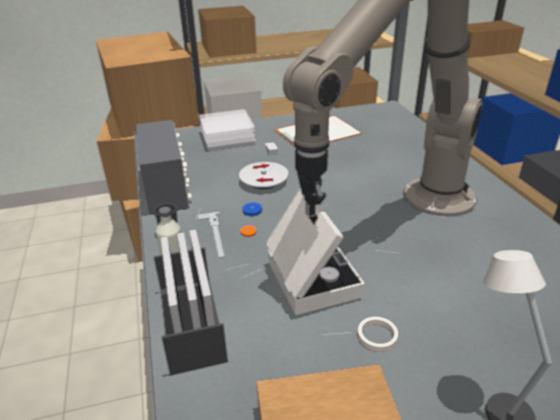

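View pics/w17.png

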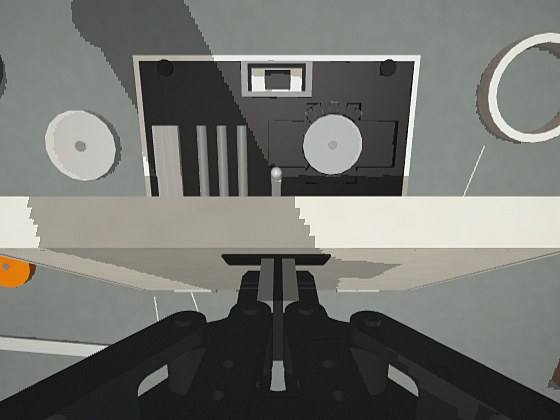

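Call:
step_arm(
  xyz=[
    [0,0.014,0.022],
    [0,0.031,0.046],
    [0,0.049,0.07],
    [0,0.068,0.092],
    [0,0.089,0.114],
    [0,0.11,0.134],
    [0,0.133,0.154],
    [0,0.156,0.172],
    [0,0.18,0.189],
    [0,0.206,0.205],
    [0,0.231,0.22],
  ],
  rotation=[
    [0,0,0],
    [0,0,0],
    [0,0,0],
    [0,0,0],
    [0,0,0],
    [0,0,0],
    [0,0,0],
    [0,0,0],
    [0,0,0],
    [0,0,0],
    [0,0,0],
  ],
)

```text
clock: 23.0
tcp_pos: [0.4901, 0.277, 0.3237]
orientation: [-1.18, -1.253, 1.251]
contact_force: [2.5, 1.8, 4.4]
grip_width: -0.0001
```

```bash
python3 - <<'E'
from h import *
o,f,C=shot("wrist","w18");state()
rows([.45,.4,.35,.3,.25,.2,.15,.12,.1,.08,.06,.04,.02,0])
E
```

```text
t 23.05 tip [0.4894 0.2769 0.1497] F [2.8  3.14 1.55] w -0.0001
rot [-0.0003  0.0007  0.0002] F [2.8 3.1 1.6]
0.45 [0.0, -0.005, -0.004]
0.4 [0.0, 0.022, 0.009]
0.35 [0.0, 0.049, 0.021]
0.3 [0.0, 0.077, 0.032]
0.25 [0.0, 0.105, 0.041]
0.2 [0.0, 0.134, 0.049]
0.15 [0.0, 0.163, 0.055]
0.12 [0.0, 0.18, 0.058]
0.1 [0.0, 0.192, 0.06]
0.08 [0.0, 0.204, 0.061]
0.06 [0.0, 0.216, 0.062]
0.04 [0.0, 0.228, 0.063]
0.02 [0.0, 0.239, 0.064]
0 [-0.0, 0.251, 0.065]
```

View pics/w18.png

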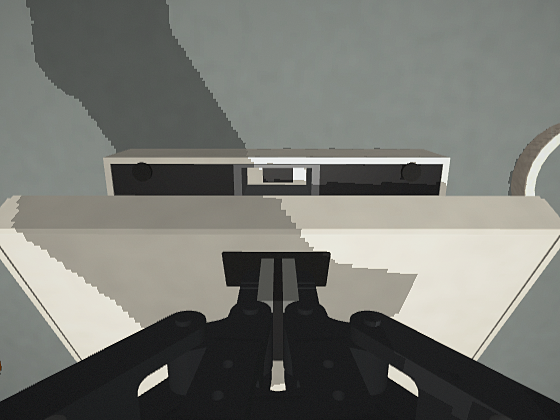

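Call:
step_arm(
  xyz=[
    [0,0.022,0.009],
    [0,0.049,0.021],
    [0,0.077,0.032],
    [0,0.105,0.041],
    [0,0.134,0.049],
    [0,0.16,0.055],
    [0,0.18,0.058],
    [0,0.192,0.06],
    [0,0.204,0.061],
    [0,0.216,0.062],
    [0,0.228,0.063],
  ],
  rotation=[
    [0,0,0],
    [0,0,0],
    [0,0,0],
    [0,0,0],
    [0,0,0],
    [0,0,0],
    [0,0,0],
    [0,0,0],
    [0,0,0],
    [0,0,0],
    [0,0,0],
  ],
)

```text
clock: 24.42
tcp_pos: [0.4704, 0.2759, 0.2541]
orientation: [-1.18, -1.252, 1.253]
contact_force: [0.4, 1.3, 6.5]
grip_width: 0.0001
```

```bash
python3 - <<'E'
from h import *
state()
rows([.04,.03,.02,.01,0])
E
```

```text
t 24.43 tip [0.4702 0.2759 0.0811] F [0.38 1.28 6.53] w 0.0001
rot [-0.0006  0.0008  0.0002] F [0.4 1.3 6.5]
0.04 [-0.0, -0.001, -0.0]
0.03 [-0.0, 0.005, 0.0]
0.02 [-0.0, 0.011, 0.0]
0.01 [-0.0, 0.017, 0.001]
0 [-0.0, 0.023, 0.001]
```

Call:
step_arm(
  xyz=[
    [0,0.008,0.001],
    [0,0.016,0.001],
    [0,0.022,0.001],
    [0,0.022,0.001],
  ],
  rotation=[
    [0,0,0],
    [0,0,0],
    [0,0,0],
    [0,0,0],
  ],
)

```text
clock: 24.92
tcp_pos: [0.47, 0.2759, 0.2475]
orientation: [-1.179, -1.252, 1.253]
contact_force: [1.3, 2.2, 4.4]
grip_width: 0.0001
```

Call:
step_arm(
  xyz=[
    [0,0.005,0],
    [0,0.008,0],
    [0,0.008,0],
  ],
  rotation=[
    [0,0,0],
    [0,0,0],
    [0,0,0],
  ],
)

```text
clock: 25.3
tcp_pos: [0.47, 0.2758, 0.2451]
orientation: [-1.179, -1.252, 1.253]
contact_force: [0.7, 1.2, 5.9]
grip_width: 0.0001
```

Call:
step_arm(
  xyz=[
    [0,0.003,0],
    [0,0.003,0],
  ],
  rotation=[
    [0,0,0],
    [0,0,0],
  ],
)

```text
clock: 25.55
tcp_pos: [0.47, 0.2759, 0.2443]
orientation: [-1.179, -1.252, 1.253]
contact_force: [0.2, 1.3, 5.4]
grip_width: 0.0001
```

Call:
step_arm(
  xyz=[
    [0,0.003,0],
    [0,0.003,0],
  ],
  rotation=[
    [0,0,0],
    [0,0,0],
  ],
)

```text
clock: 25.8
tcp_pos: [0.47, 0.2758, 0.2437]
orientation: [-1.179, -1.252, 1.253]
contact_force: [0.3, 1.2, 6.9]
grip_width: -0.0005
```

Call:
step_arm(
  xyz=[
    [0,0.003,0],
    [0,0.003,0],
  ],
  rotation=[
    [0,0,0],
    [0,0,0],
  ],
)

```text
clock: 26.05
tcp_pos: [0.47, 0.2758, 0.2434]
orientation: [-1.179, -1.252, 1.253]
contact_force: [-1.2, 0.9, 10.2]
grip_width: -0.0001
```

Call:
step_arm(
  xyz=[
    [0,0.0035,0],
    [0,0.0035,0],
  ],
  rotation=[
    [0,0,0],
    [0,0,0],
  ],
)

```text
clock: 26.3
tcp_pos: [0.47, 0.2758, 0.2432]
orientation: [-1.179, -1.252, 1.253]
contact_force: [-1.5, -0.3, 13.9]
grip_width: 0.0002
```

Call:
step_arm(
  xyz=[
    [0,0.004,0],
    [0,0.004,0],
  ],
  rotation=[
    [0,0,0],
    [0,0,0],
  ],
)

```text
clock: 26.55
tcp_pos: [0.4701, 0.2757, 0.2431]
orientation: [-1.179, -1.252, 1.252]
contact_force: [-2.3, -0.9, 16.8]
grip_width: 0.0002
```

Call:
step_arm(
  xyz=[
    [0,-0.006,0],
    [0,-0.012,0],
    [0,-0.02,0],
    [0,-0.027,0],
    [0,-0.027,0],
    [0,-0.027,0],
  ],
  rotation=[
    [0,0,0],
    [0,0,0],
    [0,0,0],
    [0,0,0],
    [0,0,0],
    [0,0,0],
  ],
)

```text
clock: 27.3
tcp_pos: [0.4698, 0.2755, 0.2508]
orientation: [-1.179, -1.251, 1.253]
contact_force: [-0.8, -0.1, -0.6]
grip_width: 0.0002
```

```bash
python3 - <<'E'
from h import *
shot("wrist","w20");state()
E
```

```text
t 27.35 tip [0.4695 0.2756 0.0779] F [-0.03 -0.12 -0.13] w 0.0002
```

View pics/w20.png

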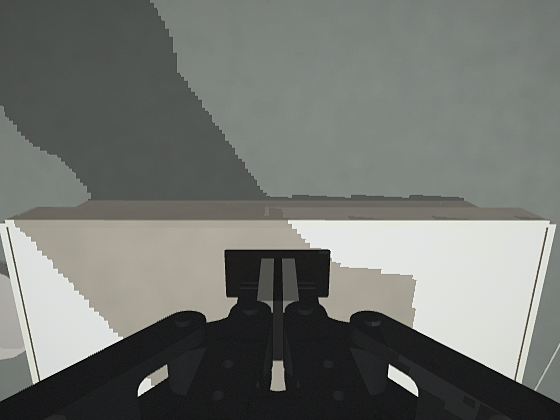

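The contact force is zero at 3.5 mm above the latched height and the lid has stayed down, so the catch is locked. I'll retreat and check.

Call:
step_arm(
  xyz=[
    [0,-0.15,0.05],
    [0,-0.35,0.1],
    [0,-0.5,0.15],
    [0,-0.5,0.15],
    [0,-0.5,0.15],
    [0,-0.5,0.15],
    [0,-0.5,0.15],
    [0,-0.5,0.15],
    [0,-0.5,0.15],
    [0,-0.5,0.15],
  ],
  rotation=[
    [0,0,0],
    [0,0,0],
    [0,0,0],
    [0,0,0],
    [0,0,0],
    [0,0,0],
    [0,0,0],
    [0,0,0],
    [0,0,0],
    [0,0,0],
  ],
)

```text
clock: 28.6
tcp_pos: [0.4253, 0.2728, 0.4009]
orientation: [-1.179, -1.251, 1.253]
contact_force: [-0.5, -0.1, -0.6]
grip_width: -0.0002
```

```bash
python3 - <<'E'
from h import *
state();shot("side","s21");shot("top","t21")
a=cv2.imread("pics/s21.png");b=cv2.imread("pics/top0.png");c=cv2.imread("pics/t21.png")
cv2.imwrite("pics/cmp.png",np.hstack([cv2.resize(b[140:290,80:440],None,fx=1.1,fy=1.1),cv2.resize(c[140:290,80:440],None,fx=1.1,fy=1.1)]))
E
```

```text
t 28.6 tip [0.4249 0.2728 0.2279] F [-0.46 -0.11 -0.61] w -0.0002
```

View pics/s21.png

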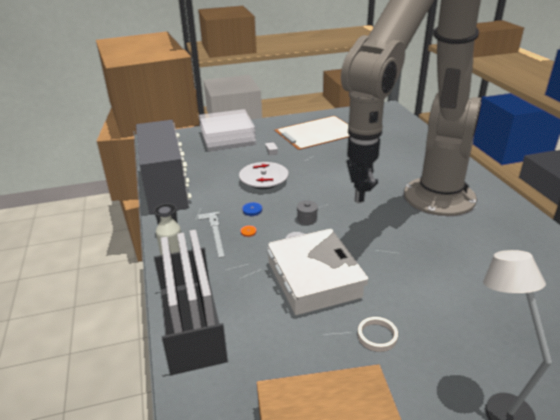

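View pics/cmp.png

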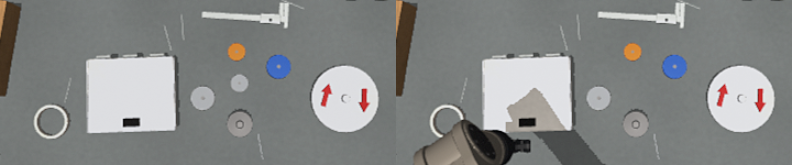

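The lid is shut, and comparing before and after shows only the small clear disc gone from the shelf. Handing in.

```bash
python3 - <<'E'
from bench import r
print(r.hand_in())
E
```

```text
the job is handed in; nothing more can be done
None
```

The clear bead disc is in the round pocket of the white marker case and the lid is latched shut. I handed the job in at about 28.6 s of robot time.

1. **Opening:** I pressed the thumb plate once to about 15 N, and the catch let go and the lid sprang fully up.
2. **Choosing the disc:** I took the smaller of the two clear discs. It measured 48 mm across, which matches the description.
3. **Gripping:** The first grip held only the upper half of the disc, so I reopened the jaws and took it again about 2 mm lower.
4. **Placing:** I lowered the disc into the pocket until it met the floor at the expected height, with a downward force of 5.6 N. I then released it.
5. **Closing:** I swung the lid down with the closed fingers on the thumb plate and pressed to 16.8 N, under the 20 N limit, before letting go.

**Last checks:**
- **Catch:** The lid stayed shut more than a second after release, with no force on the robot and the gripper clear of everything.
- **Disc:** The wrist picture after release fitted a seated disc standing about 3 mm proud, not one lying on the insert.
- **Shelf:** The before and after top views show the pot, the other discs, the arrows and the caliper unmoved. The arm partly hid the tape roll in the last top view, but the side view shows it in place. I did not check the step wedge on its own.

**Disagreement:** My camera estimates of the pocket position differed by about 1 mm from each other. I settled it with closer views and by feeling for the floor.

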